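# Fit the curing board and load it with two soaps

## Task

Take the wooden board that leans on the soap mould and lay it gently across both end panels of the curing rack, flat between the dowels and overhanging about equally at both ends. Then set two of the four rectangular soaps on it, gently, flat and lengthwise along the board, one towards each end with about a finger's width of air between them and neither sticking out past the board's ends. Leave the other two soaps on the paper, and do not disturb the round soaps or the bottles.

Things in the scene. Friction and masses are not known exactly. Their poses are not given: they have to be found in the camera images.
- board: loose wooden board, 200 x 60 x 12 mm (local x, y, z), 100 g, thin dark lines along its faces. Origin at its centre, z out of its upper face. Starts sloping 30 deg, held by friction: -x end on the table on the robot's side; 160 mm up, its underside rests on the mould's near top edge. Around its middle, at least 35 mm is free beside each long side and 40 mm beneath
- rack: fixed wooden rack. Origin on the table under its centre, y along its length (the way the board spans). Two end panels centred at y = +-85 mm, 16 mm thick, 110 deep (x), flat tops 80 mm high on which the board lies. On each top, two round-topped dowels of 14 mm dia at x = +-42 mm rise to 98 mm (70 mm free between). Low slats (top 20 mm) carry the round soaps; open above them
- mould: fixed empty wooden loaf mould, an open box 90 (x) x 250 (y) x 80 (z) mm, 10 mm walls with white liner. Its frame lies on the table 100 mm in front (-x) of its centre, under the middle of the leaning board, which rests on its -x long wall. It and the rack may stand left or right
- soap1: one of four alike loose bars of pale yellow soap, 72 x 50 x 30 mm (local x, y, z), 110 g, lying flat on a thin sheet of paper, two by two. Origin at its centre, 15 mm above the table; x along its length, z up. About 25 mm free between neighbours end to end, 45 mm or more side to side
- soap2: one of four alike loose bars of pale yellow soap, 72 x 50 x 30 mm (local x, y, z), 110 g, lying flat on a thin sheet of paper, two by two. Origin at its centre, 15 mm above the table; x along its length, z up. About 25 mm free between neighbours end to end, 45 mm or more side to side
- soap3: one of four alike loose bars of pale yellow soap, 72 x 50 x 30 mm (local x, y, z), 110 g, lying flat on a thin sheet of paper, two by two. Origin at its centre, 15 mm above the table; x along its length, z up. About 25 mm free between neighbours end to end, 45 mm or more side to side
- soap4: one of four alike loose bars of pale yellow soap, 72 x 50 x 30 mm (local x, y, z), 110 g, lying flat on a thin sheet of paper, two by two. Origin at its centre, 15 mm above the table; x along its length, z up. About 25 mm free between neighbours end to end, 45 mm or more side to side
- round1: a loose round soap, 60 mm across and 28 mm high, curing on the low slats of the rack, under where the board goes. Origin at the centre of its underside. It stays where it is
- round2: a loose round soap, 60 mm across and 28 mm high, curing on the low slats of the rack, under where the board goes. Origin at the centre of its underside. It stays where it is
- amber: loose amber bottle, 58 mm across, 140 mm high, white cap, standing between the rack and the mould beyond the soaps; origin at the centre of its underside
- pump: loose white pump bottle, 48 mm across, 159 mm high, standing to the robot's left; origin at the centre of its underside
Not all that is in view belongs to the job. Leave any blue look-alike of the soap4 alone.

How it is judged:
By the outcome, as a careful person would: the job done as asked, in the order asked, and still so for the second after the job is handed in, with the robot touching nothing.
It also fails if it takes over 72 s, if anything falls off the work surface, if the arm or the gripper's body presses on something with over 40 N, if the wrist force passes 120 N, or if a joint passes its speed limit or range.

## Robot

A 7-joint arm with a two-finger parallel gripper is mounted at the origin on the work surface. World frame = base frame: x ahead of the robot, y to its left, z up, the work surface at z = 0. Lengths are in mm, angles in rad, forces in N, time in s.
With the tool pointing down it reaches from about 375 to 925 mm from the base axis. Payload 3.1 kg.
Tool frame: the origin (TCP) lies on the centre line of the jaws, within the pads' length; the fingertips stand 19 mm ahead of it and the grasp point (between the pads) is the TCP; z points along the fingers, y is the direction in which the jaws open and shut (so a half turn about z gives the same grasp; the last joint's range is limited). The gripper opens to 85 mm and grips with 20 to 120 N. Pads are 22 mm wide; open, the fingers measure 114 mm over their backs; the gripper's body (76 mm by 85 mm) begins 54 mm behind the grasp point. The pads swing forward as they close: fully open they stand 13 mm farther back than shut.
Start: joints at [1.234, 0.383, 0.044, 1.598, -0.018, 1.161, -0.05], TCP at [153.768, -631.553, 250.269] pointing down, gripper open.
Joint ranges: [-2.61, 2.61], [-0.41, 2.15], [-1.48, 1.57], [0, 2.5], [-1.57, 4.71], [0.05, 1.97], [-2.85, 2.85]. Speed limits (rad/s): [2.79, 2.79, 3.14, 3.14, 3.14, 3.14, 3.14].

## Interface

Orientations are given as a rotation vector (axis times angle).
In Python, from cell import observe, viewer, bot, models gives the robot as it stands. The module is installed in compiled form; this text tells all that it offers.
- The arm moves only by the shell command python3 -m crank 'ROWS' [FORCE]. ROWS is JSON, a list that holds one entry, the list of rows, each a list of 7 numbers: the opening, from 0 (shut) to 1 (fully open), then the shift along the tool's x, y, z in mm, then the turn, a rotation vector about the tool's x, y, z in rad. A call has 1 to 8 rows; each row shifts and turns the commanded pose from where the row before left it, along the tool's axes as they then stand; what a row does not reach is not made up. A row lasts 1/12 s, in which the tool goes at most 41.7 mm and 7.16 degrees, less where a joint would pass 70% of its speed; a pose out of reach is approached as far as the arm can. A call is refused whole if a number of a shift passes 41.7 or a number of a turn 0.125, either way. A call with a gripper value outside its range is refused whole. The fingers move at their own pace and stop on an object; FORCE is the grip in N (left out, the last holds). Time passes only in rows, so rows that do not move let the fingers close. It gives the time, the measured TCP pose, the force and the opening at its end, in the units of the state.
- observe(): the state, without advancing time (a new reading comes with each control period).
- viewer.read_camera(name): name is "side" or "top"; returns the picture (400x640x3 uint8, blue, green, red); there is no depth.
- viewer.get_calibration(name): a dict with "K" (3x3 intrinsics, pixels), "k1" (the pictures are not rectified: a ray, as slopes to the right and down, at radius r is drawn at 1 + k1 r^2 times it, then the intrinsics apply), "rvec" (rotation vector, rad) and "tvec" (3), from world to camera coordinates, as OpenCV has them. Camera axes: x right, y down, z forward; pixel columns grow to the right and rows downward; lengths in mm; the calibration is good to about 2 mm. A picture is of the moment at which its call begins. get_calibration takes no time and is no camera call.
- bot.sign_off(): hands the job in, once; it reports no verdict.
Trained networks look in the newest picture that a camera, given by its name, has taken for a name from the list of things; names that differ only in an ending like _2 or _b are one class to them, and where a whole thing is asked for, a point or a joint stands for the part that bears it (a point fixed in the world has none). Each returns a list of dicts, best first, with "p" (0 to 1); they miss things now and then, are a little off and sometimes report something else, mostly with a low value. They report only what shows in the picture. A call takes as long as a camera call. They do not tell look-alikes from the thing itself.
- models.recognise(camera, thing): "at" ([x, y, z] in mm, in world coordinates, good to about 4 mm: the middle of the surface that is visible of it).
- models.cut_out(camera, thing): "mask" (400x640 bool, what is visible of it).
The state is a dict: "clock": time; "q": joint angles; "qd": joint speeds; "effort": joint torques, N m; "tcp_pos": TCP position; "orientation": TCP orientation; "contact_force": force on the tool from outside, world axes, zero at the start; "moment": the same for the moment, N m; "opening": finger opening in mm.
Only numpy, scipy, OpenCV 4.12 (cv2) and the standard library are available. Lean on these libraries where they do the work, as an engineer would, in place of code of your own. Each camera call takes 0.05 s, during which the arm holds its last target.

## Working session

There is one attempt and no reset: what is moved stays moved. The work goes in short steps, Python scripts to look and compute and a shell command to move; the robot and the scene stay as the last step left them, time stands still between calls to the robot, and variables do not carry over. Pictures are saved under pics/ and viewed, and the job is handed in when it is done.

```bash
mkdir -p pics
python3 - <<'E'
from cell import observe, viewer, bot, models
import cv2, json
print(observe())
for n in ("side","top"):
    im=viewer.read_camera(n); cv2.imwrite(f"pics/{n}0.png",im)
    c=viewer.get_calibration(n); print(n,c)
    for t in ["board","rack","mould","soap1","round1","amber","pump"]:
        for r in models.recognise(n,t): print(n,t,[round(v) for v in r["at"]],round(r["p"],2))
print(observe()["clock"])
E
```

```text
{'clock': 0.0, 'q': array([ 1.23421602,  0.38384192,  0.04383716,  1.59959351, -0.01791429,
        1.16119968, -0.04988165]), 'qd': array([-0.00112768, -0.0002643 , -0.00062621, -0.00055379,  0.00046906,
        0.00156074, -0.00100353]), 'effort': array([ 5.79878520e-05, -4.33464146e+01,  1.02480825e+00, -2.49514729e+01,
        1.05853789e-02,  1.14338624e-02, -1.50942861e-05]), 'tcp_pos': array([ 153.52124043, -630.68124638,  248.87362271]), 'orientation': array([-3.11661866e+00, -3.74012521e-01,  6.98546203e-04]), 'contact_force': array([0.07323942, 0.16001392, 0.21555921]), 'moment': array([-0.00155738, -0.00321507,  0.00539316]), 'opening': 85.26031922024224}
side {'K': array([[492.14761213,   0.        , 314.86371102],
       [  0.        , 492.14761213, 198.55984292],
       [  0.        ,   0.        ,   1.        ]]), 'k1': -0.04979582624696073, 'rvec': array([ 0.55481429, -2.49377442,  1.45216233]), 'tvec': array([ 516.29199816,  142.76500259, 1111.71995568])}
side board [609, -282, 62] 0.9
side rack [570, 255, 48] 0.72
side rack [704, 17, 72] 0.63
side mould [696, -173, 
[... 284 characters left out ...]
op {'K': array([[428.87425681,   0.        , 315.62172352],
       [  0.        , 428.87425681, 200.40653717],
       [  0.        ,   0.        ,   1.        ]]), 'k1': -0.08092189104384681, 'rvec': array([ 2.16822956, -2.10849197,  0.16758771]), 'tvec': array([  78.17055263,  539.98094594, 1165.61068036])}
top board [613, -290, 62] 0.62
top rack [579, 261, 24] 0.8
top rack [611, -286, 64] 0.6
top mould [718, -227, 42] 0.98
top soap1 [569, 36, 30] 0.94
top soap1 [478, 53, 29] 0.94
top soap1 [554, -77, 27] 0.86
top soap1 [445, -53, 30] 0.64
top round1 [568, 206, 48] 0.77
top round1 [600, 283, 46] 0.61
top amber [702, 2, 92] 0.65
top amber [512, 447, 98] 0.65
top pump [510, 448, 102] 0.94
0.8
```

View pics/side0.png

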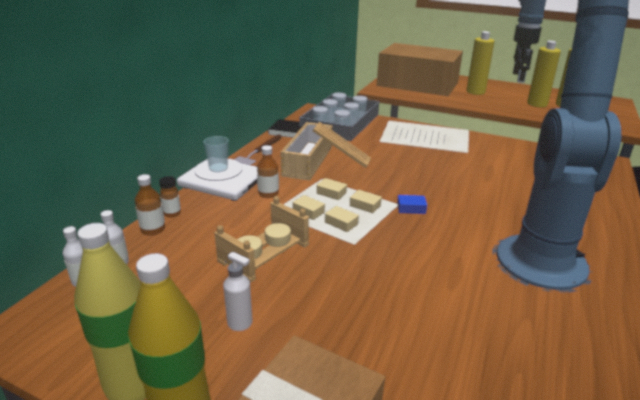

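View pics/top0.png

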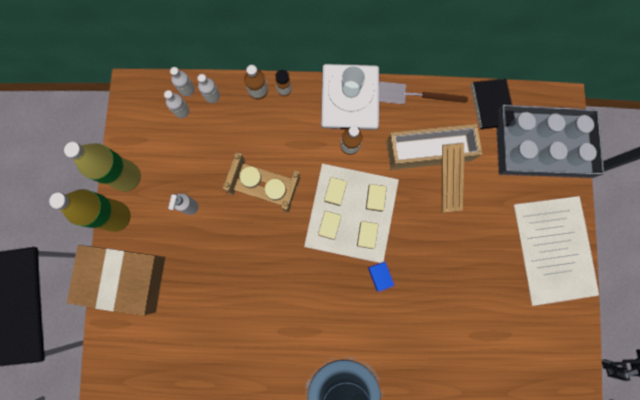

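The top view shows the leaning board at (453,177), mould (435,147), rack (263,182) with two round soaps. The soaps are at (336,191), (376,197), (329,225), (368,235); the blue look-alike is at (381,276). Next I take masks and fit the poses.

```bash
cat > h.py <<'E'
import numpy as np, cv2
from scipy.spatial.transform import Rotation as R
from scipy.optimize import minimize
from cell import observe, viewer, bot, models
CAL={n:viewer.get_calibration(n) for n in ("side","top")}
def proj(n,P):
    c=CAL[n]; P=np.atleast_2d(np.asarray(P,float))
    X=P@R.from_rotvec(c["rvec"]).as_matrix().T+c["tvec"]
    s=X[:,:2]/X[:,2:]; r2=(s**2).sum(1,keepdims=True)
    s=s*(1+c["k1"]*r2); K=c["K"]
    return s*[K[0,0],K[1,1]]+[K[0,2],K[1,2]]
def ray(n,uv):
    c=CAL[n];K=c["K"]; d=(np.asarray(uv,float)-[K[0,2],K[1,2]])/[K[0,0],K[1,1]]
    s=d.copy()
    for _ in range(20): s=d/(1+c["k1"]*(s@s))
    M=R.from_rotvec(c["rvec"]).as_matrix()
    return -M.T@c["tvec"], M.T@np.array([s[0],s[1],1])
def onz(n,uv,z):
    o,d=ray(n,uv); return o+d*(z-o[2])/d[2]
def box(c,s):
    c=np.array(c);s=np.array(s)/2
    return np.array([[i,j,k] for i in(-1,1) for j in(-1,1) for k in(-1,1)])*s+c
EDG=[(a,b) for a in range(8) for b in range(a+1,8) if bin(a^b).count("1")==1]
RACK=[box([0,s*85,40],[110,16,80]) for s in(-1,1)]+[box([sx*42,s*85,89],[14,14,18]) for s in(-1,1) for sx in(-1,1)]
MOULD=[box([100,0,40],[90,250,80])]  # frame origin 100 in front
BOARD=[box([0,0,0],[200,60,12])]
SOAP=[box([0,0,0],[72,50,30])]
def tf(parts,p,yaw,rot=None):
    M=R.from_euler("z",yaw) if rot is None else rot
    return [M.apply(b)+np.array(p) for b in parts]
def sil(n,parts,S=4):
    im=np.zeros((400*S,640*S),np.uint8)
    for b in parts:
        uv=proj(n,b); h=cv2.convexHull(((uv+.5)*S).astype(np.int32)); cv2.fillConvexPoly(im,h,255)
    return cv2.resize(im,(640,400),interpolation=cv2.INTER_AREA)/255.
def draw(im,n,parts,S,x0,y0,col):
    for b in parts:
        uv=((proj(n,b)+.5-[x0,y0])*S).astype(int)
        for a,c in EDG: cv2.line(im,tuple(map(int,uv[a])),tuple(map(int,uv[c])),col,1)
def crop(im,x0,y0,w,h,S): return cv2.resize(im[y0:y0+h,x0:x0+w],None,fx=S,fy=S,interpolation=cv2.INTER_CUBIC)
E
python3 - <<'E'
from h import *
import pickle
ims={n:viewer.read_camera(n) for n in("side","top")}
D={}
for n in ("side","top"):
    for t in ["board","rack","mould","soap1"]:
        D[n,t]=[(r["p"],r["mask"]) for r in models.cut_out(n,t)]
        print(n,t,[(round(p,2),int(m.sum()),[int(v) for v in np.argwhere(m).mean(0)[::-1]]) for p,m in D[n,t]])
pickle.dump((ims,D),open("m.pkl","wb"))
cv2.imwrite("pics/ctop.png",crop(ims["top"],210,110,290,180,2.75))
cv2.imwrite("pics/cside.png",crop(ims["side"],200,110,240,180,3.3))
E
```

```text
side board [(0.9, 733, [341, 143])]
side rack [(0.94, 2530, [264, 238]), (0.25, 522, [364, 200])]
side mould [(0.73, 1835, [303, 153])]
side soap1 [(0.96, 490, [330, 188]), (0.94, 503, [364, 200]), (0.87, 538, [411, 203]), (0.72, 514, [308, 206]), (0.72, 579, [341, 218])]
top board [(0.71, 1524, [452, 176])]
top rack [(0.63, 1492, [260, 183])]
top mould [(0.61, 2833, [429, 145])]
top soap1 [(0.94, 456, [366, 234]), (0.9, 414, [334, 191]), (0.72, 468, [328, 225]), (0.62, 477, [375, 197])]
```

View pics/ctop.png

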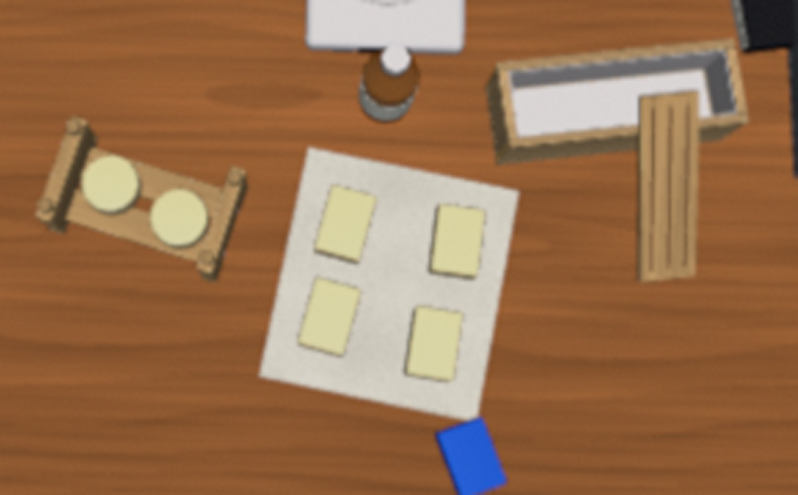

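View pics/cside.png

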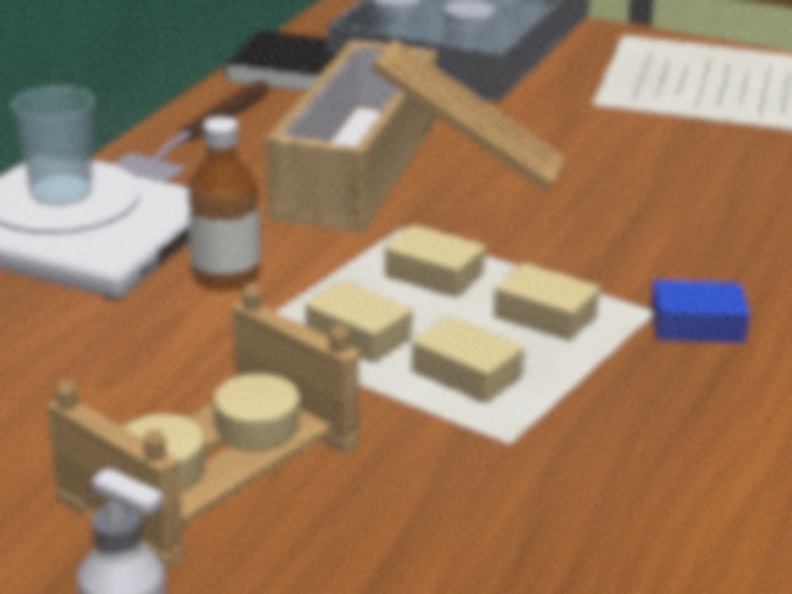

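```bash
cat > fit.py <<'E'
from h import *
import pickle
ims,D=pickle.load(open("m.pkl","rb"))
def fit(cost,p0,st):
    best=None
    for k in range(2):
        r=minimize(cost,p0,method="Nelder-Mead",options=dict(initial_simplex=[p0]+[np.array(p0)+np.eye(len(p0))[i]*st[i] for i in range(len(p0))],xatol=.05,fatol=1e-5,maxiter=200)); p0=r.x
    return r.x,r.fun
def err(n,parts,m):
    s=sil(n,parts,2); m=cv2.GaussianBlur(m.astype(float),(0,0),1.0); s=cv2.GaussianBlur(s,(0,0),1.0)
    return np.abs(s-m).sum()/m.sum()
res={}
# soaps
tops=[m for p,m in D["top","soap1"]]; sides=[m for p,m in D["side","soap1"]]
for i,m in enumerate(tops):
    c=onz("top",np.argwhere(m).mean(0)[::-1],25)
    # match side
    d=[np.linalg.norm(np.argwhere(s).mean(0)[::-1]-proj("side",[[c[0],c[1],15]])[0]) for s in sides]; s=sides[int(np.argmin(d))]
    f=lambda p,ns: sum(err(n,tf(SOAP,[p[0],p[1],15],p[2]/50),mm) for n,mm in ns)
    out=[]
    for ns in ([("top",m),("side",s)],[("top",m)],[("side",s)]):
        x,e=min((fit(lambda p:f(p,ns),[c[0],c[1],y*50],[5,5,8]) for y in(-.3,.1)),key=lambda t:t[1]); out.append((np.round([x[0],x[1],np.degrees(x[2]/50)],1).tolist(),round(e,3)))
    print("soap",i,out,min(d)); res["soap%d"%i]=out[0][0]
# board
def bparts(p):
    rot=R.from_euler("z",p[2]/50)*R.from_euler("y",-np.pi/6)
    off=rot.apply([-100,0,-6])
    return tf(BOARD,[p[0],p[1],-off[2]],0,rot)
mt=D["top","board"][0][1]; ms=D["side","board"][0][1]
for ns in ([("top",mt),("side",ms)],[("top",mt)],[("side",ms)]):
    x,e=fit(lambda p:sum(err(n,bparts(p),m) for n,m in ns),[612,-288,0],[5,5,8]); print("board",np.round(x,1),np.degrees(x[2]/50),e)
    res.setdefault("board",x)
# rack, mould
for nm,P,p0,half in(("mould",MOULD,[600,-240,7],0),("rack",RACK,[575,250,-13],0)):
    mt=D["top",nm][0][1]; ms=D["side",nm][0][1]
    PP=P+([box([0,0,12],[90,160,16])] if nm=="rack" else [])
    for ns in ([("top",mt),("side",ms)],[("top",mt)],[("side",ms)]):
        x,e=fit(lambda p:sum(err(n,tf(PP,[p[0],p[1],0],p[2]/50),m) for n,m in ns),p0,[5,5,8]); print(nm,np.round(x,1),np.degrees(x[2]/50),e)
        res.setdefault(nm,x)
pickle.dump(res,open("res.pkl","wb"))
for n,(x0,y0,w,h,S) in {"top":(210,110,290,180,2.75),"side":(200,110,240,180,3.3)}.items():
    im=crop(ims[n],x0,y0,w,h,S)
    for k,v in res.items():
        if "soap" in k: pr=tf(SOAP,[v[0],v[1],15],np.radians(v[2]))
        elif k=="board": pr=bparts(v)
        else: pr=tf({"rack":RACK,"mould":MOULD}[k],[v[0],v[1],0],v[2]/50)
        draw(im,n,pr,S,x0,y0,(255,0,255))
    cv2.imwrite(f"pics/fit_{n}.png",im)
E
python3 fit.py
```

```text
soap 0 [([447.9, -55.8, -3.9], np.float64(0.282)), ([446.8, -55.8, -6.5], np.float64(0.111)), ([450.7, -57.9, 3.3], np.float64(0.138))] 1.1440077019857249
soap 1 [([571.1, 38.0, -14.3], np.float64(0.372)), ([569.5, 38.8, -12.7], np.float64(0.15)), ([572.6, 34.2, -23.0], np.float64(0.189))] 1.58849721600498
soap 2 [([471.8, 53.5, -13.3], np.float64(0.205)), ([471.5, 53.5, -13.7], np.float64(0.031)), ([473.0, 49.9, -10.3], np.float64(0.159))] 0.5088993364904141
soap 3 [([555.4, -79.5, -6.9], np.float64(0.169)), ([555.4, -79.4, -7.5], np.float64(0.055)), ([557.8, -83.1, -1.8], np.float64(0.075))] 0.9415615711079619
board [ 612.6 -293.3    7.2] 8.262881456669373 0.14301619016052644
board [ 612.4 -293.1    6.8] 7.822004178541361 0.04254087081842514
board [ 612.3 -295.3    9.3] 10.656030641217036 0.08345064314666961
mould [ 607.5 -258.5    8. ] 9.201702815036437 0.40060926575766875
mould [ 605.8 -254.5    7.4] 8.502523451820045 0.20161616975392152
mould [ 609.2 -260.6    8. ] 9.142330116064429 0.17350703193620223
rack [582.9 246.2 -14.4] -16.44577799133886 1.258989213777425
rack [584.7 246.  -13.9] -15.974105241440693 0.6448808962792522
rack [586.4 242.  -14.1] -16.133628837758664 0.59632027952832
```

View pics/fit_top.png

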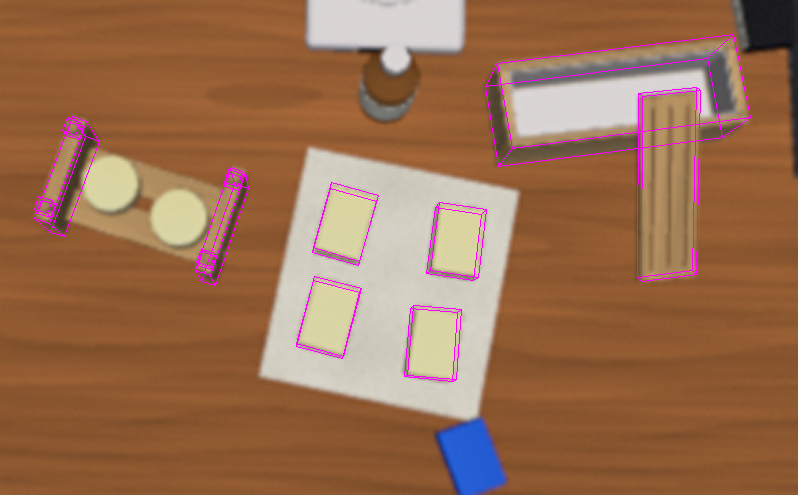

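View pics/fit_side.png

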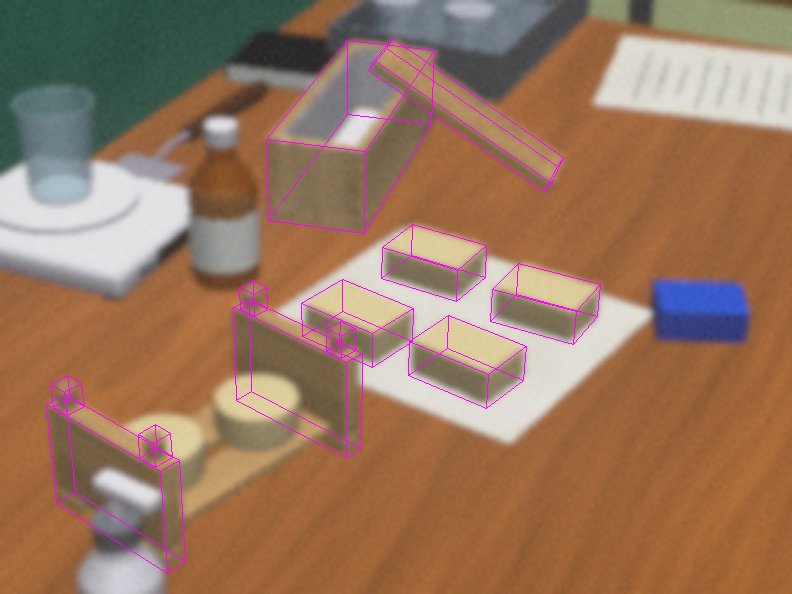

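Fits agree with the pictures: the top overlay lies within about 1–2 px. Board centre is about (612.6, -293.3, 55), yaw 8.2°; rack is (583.5, 246), yaw -16.3°. The mould wall position matches the given 160 mm geometry. Now a move calculator and the approach to the board.

```bash
cat > mv.py <<'E'
from h import *
from scipy.linalg import expm, logm
def T(p,Rm):
    M=np.eye(4); M[:3,:3]=Rm.as_matrix(); M[:3,3]=p; return M
def cur(n=1):
    o=observe(); return T(o["tcp_pos"],R.from_rotvec(o["orientation"]))
def down(yaw):  # tool x at yaw (deg), tool z down
    return R.from_euler("z",yaw,degrees=True)*R.from_euler("x",np.pi)
def tilt(yaw,slope): # board normal = -tool z, board x=tool x
    return R.from_euler("z",yaw,degrees=True)*R.from_euler("y",-slope,degrees=True)*R.from_euler("x",np.pi)
def rows(A,B,vmax=36,wmax=.105,n=None):
    D=np.linalg.inv(A)@B; L=np.real(logm(D))
    w=np.array([L[2,1],L[0,2],L[1,0]])
    N=n or int(max(1,np.ceil(max(np.linalg.norm(w)/wmax,np.linalg.norm(L[:3,3])/vmax))))
    E=expm(L/N); s=E[:3,3]; wv=R.from_matrix(E[:3,:3]).as_rotvec()
    print("N",N,"shift",np.round(s,1).tolist(),"turn",np.round(wv,3).tolist(), "total", np.round(D[:3,3],1).tolist(), np.round(R.from_matrix(D[:3,:3]).as_rotvec(),3).tolist())
    P=A.copy(); q=[]
    for _ in range(N): P=P@E; q.append(np.round(P[:3,3]).astype(int).tolist())
    print(" path",q)
    return B
E
python3 - <<'E'
from mv import *
o=observe(); print(o["clock"],o["tcp_pos"],o["orientation"])
C0=T([153.768,-631.553,250.269],R.from_rotvec([-3.11661866e+00, -3.74012521e-01,0]))
bc=np.array([612.6,-293.3,55.2]); yaw=8.2
Rt=tilt(yaw,30); 
nz=Rt.apply([0,0,1]); print(nz)
H=T(bc-110*nz,Rt); G=T(bc+4*nz,Rt)
rows(C0,H); rows(H,G)
E
```

```text
1.3 [ 153.78426843 -631.54661276  250.29244047] [-3.11920492e+00 -3.74298878e-01 -5.83129555e-05]
[ 0.49488812  0.07131447 -0.8660254 ]
N 15 shift [28.5, -16.5, 14.0] turn [-0.002, 0.035, 0.006] total [471.1, -225.1, 100.5] [-0.028, 0.523, 0.093]
 path [[178, -609, 236], [202, -586, 223], [227, -563, 211], [253, -541, 200], [279, -518, 190], [305, -496, 182], [332, -474, 174], [359, -452, 167], [387, -430, 161], [415, -408, 157], [443, -386, 153], [472, -365, 151], [500, -343, 150], [529, -322, 149], [558, -301, 150]]
N 4 shift [0.0, -0.0, 28.5] turn [-0.0, 0.0, -0.0] total [0.0, -0.0, 114.0] [-0.0, 0.0, -0.0]
 path [[572, -299, 126], [586, -297, 101], [600, -295, 76], [615, -293, 52]]
```

```bash
python3 -m crank '[[[1,28.5,-16.5,14,-0.002,0.035,0.006],[1,28.5,-16.5,14,-0.002,0.035,0.006],[1,28.5,-16.5,14,-0.002,0.035,0.006],[1,28.5,-16.5,14,-0.002,0.035,0.006],[1,28.5,-16.5,14,-0.002,0.035,0.006],[1,28.5,-16.5,14,-0.002,0.035,0.006],[1,28.5,-16.5,14,-0.002,0.035,0.006],[1,28.5,-16.5,14,-0.002,0.035,0.006]]]' 40
python3 -m crank '[[[1,28.5,-16.5,14,-0.002,0.035,0.006],[1,28.5,-16.5,14,-0.002,0.035,0.006],[1,28.5,-16.5,14,-0.002,0.035,0.006],[1,28.5,-16.5,14,-0.002,0.035,0.006],[1,28.5,-16.5,14,-0.002,0.035,0.006],[1,28.5,-16.5,14,-0.002,0.035,0.006],[1,28.5,-16.5,14,-0.002,0.035,0.006],[1,0,0,0,0,0,0]]]'
cat > st.py <<'E'
from mv import *
o=observe(); Rm=R.from_rotvec(o["orientation"]); x=Rm.apply([1,0,0]); z=Rm.apply([0,0,1])
print("t",round(o["clock"],2),"p",o["tcp_pos"].round(1),"xyaw",round(np.degrees(np.arctan2(x[1],x[0])),1),"xslope",round(np.degrees(np.arcsin(x[2])),1),"z",z.round(3),"F",o["contact_force"].round(1),"open",round(o["opening"],1),"q",o["q"].round(2))
E
python3 st.py
python3 - <<'E'
from mv import *
im=viewer.read_camera("top"); cv2.imwrite("pics/a_top.png",crop(im,380,90,140,130,4.4))
im=viewer.read_camera("side"); cv2.imwrite("pics/a_side.png",crop(im,280,80,120,110,5))
Rt=tilt(8.2,30); nz=Rt.apply([0,0,1]); rows(cur(),T(np.array([612.6,-293.3,55.2])-45*nz,Rt))
E
```

```text
clock: 1.97
tcp_pos: [359.8, -450.4, 166.3]
orientation: [-3.079, -0.293, -0.438]
contact_force: [-0.6, 0.3, 0.6]
opening: 85.4
clock: 2.63
tcp_pos: [562.3, -292.0, 150.5]
orientation: [-2.985, -0.235, -0.809]
contact_force: [-0.1, 1.9, -0.3]
opening: 85.3
t 2.63 p [ 562.3 -292.   150.5] xyaw 9.0 xslope 30.3 z [ 0.499  0.078 -0.863] F [-0.1  1.9 -0.3] open 85.3 q [ 0.88  0.34 -0.35  2.01 -0.54  0.46 -0.4 ]
N 2 shift [-0.3, 1.4, 32.1] turn [0.001, -0.001, 0.004] total [-0.6, 2.7, 64.2] [0.001, -0.002, 0.008]
 path [[574, -297, 122], [590, -297, 94]]
```

View pics/a_top.png

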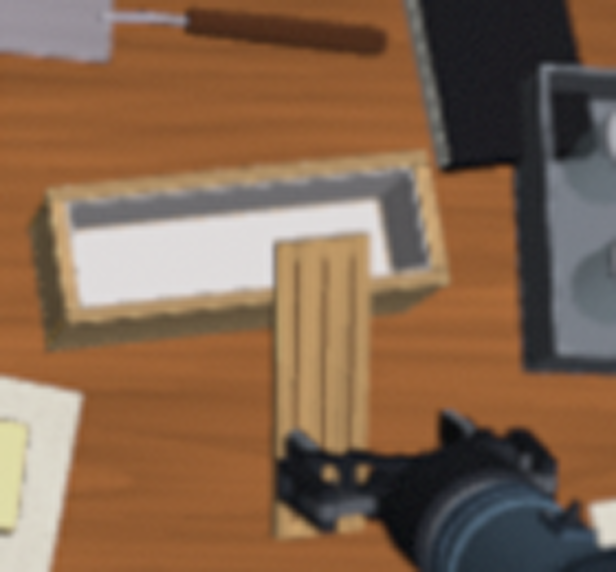

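View pics/a_side.png

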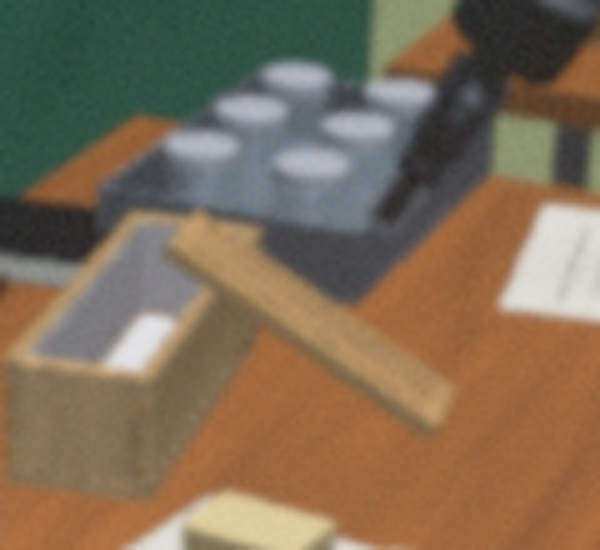

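```bash
python3 st.py
```

```text
t 2.73 p [ 558.6 -298.3  150. ] xyaw 8.7 xslope 30.1 z [ 0.497  0.07  -0.865] F [ 0.4  0.1 -0.3] open 85.6 q [ 0.89  0.34 -0.34  2.01 -0.53  0.46 -0.4 ]
```

Run:
```python
from mv import *
for k in range(4):
    print(observe()["tcp_pos"].round(1))
M=cur()
for y in (-42,0,42):
    p=M[:3,3]+M[:3,:3]@[0,y,6]; uv=proj("top",p)[0]; print(y,p.round(),((uv+.5-[380,90])*4.4).round())
Rt=tilt(8.2,30); nz=Rt.apply([0,0,1]); rows(M,T(np.array([612.6,-293.3,55.2])-40*nz,Rt))
```

```text
[ 558.6 -298.3  150. ]
[ 558.6 -298.3  150. ]
[ 558.6 -298.3  150. ]
[ 558.6 -298.3  150. ]
-42 [ 555. -256.  145.] [310. 448.]
0 [ 562. -298.  145.] [378. 439.]
42 [ 568. -339.  145.] [446. 431.]
N 2 shift [-0.3, 1.4, 34.6] turn [0.001, -0.001, 0.004] total [-0.6, 2.7, 69.2] [0.001, -0.002, 0.008]
 path [[576, -297, 120], [593, -296, 90]]
```

```bash
python3 -m crank '[[[1,0,0,25,0,0,0],[1,0,0,25,0,0,0],[1,0,0,20,0,0,0],[1,0,0,0,0,0,0],[1,0,0,0,0,0,0]]]' ; python3 st.py;  python3 - <<'E'
from mv import *
im=viewer.read_camera("top"); cv2.imwrite("pics/b_top.png",crop(im,380,90,140,130,4.4))
Rt=tilt(8.2,30); nz=Rt.apply([0,0,1]); rows(cur(),T(np.array([612.6,-293.3,55.2])+4*nz,Rt))
M=cur()
for y in (-42,0,42):
    p=M[:3,3]+M[:3,:3]@[0,y,6]; uv=proj("top",p)[0]; print(y,p.round(),((uv+.5-[380,90])*4.4).round())
E
```

```text
clock: 3.15
tcp_pos: [590.8, -296.6, 88.1]
orientation: [-2.995, -0.217, -0.803]
contact_force: [0.0, -0.3, -0.2]
opening: 85.3
t 3.15 p [ 590.8 -296.6   88.1] xyaw 8.4 xslope 30.0 z [ 0.495  0.068 -0.866] F [ 0.  -0.3 -0.2] open 85.3 q [ 0.84  0.48 -0.35  1.98 -0.53  0.34 -0.39]
N 2 shift [0.9, -0.5, 22.2] turn [0.003, -0.001, 0.001] total [1.7, -1.1, 44.4] [0.005, -0.001, 0.003]
 path [[603, -295, 71], [615, -293, 52]]
-42 [ 588. -255.   84.] [277. 413.]
0 [ 594. -297.   84.] [342. 406.]
42 [ 600. -338.   84.] [407. 398.]
```

View pics/b_top.png

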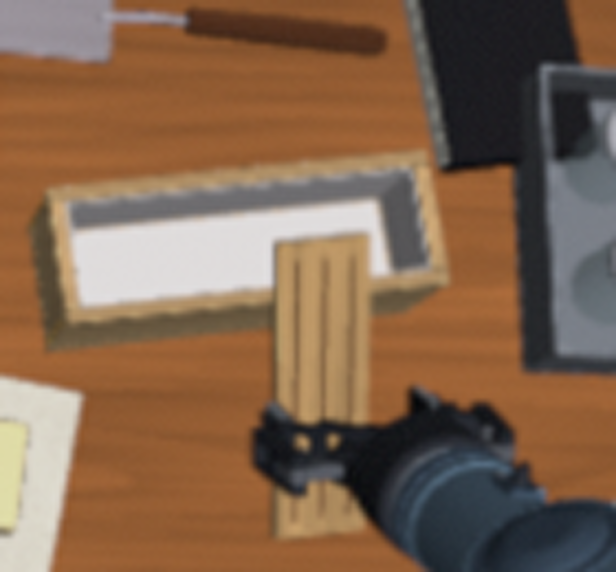

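```bash
python3 -m crank '[[[1,1,-0.5,18,0.003,0,0],[1,0.5,-0.5,16,0,0,0],[1,0,0,10,0,0,0],[1,0,0,0,0,0,0],[1,0,0,0,0,0,0]]]' ; python3 st.py
python3 - <<'E'
from mv import *
im=viewer.read_camera("side"); cv2.imwrite("pics/c_side.png",crop(im,280,80,120,110,5))
E
```

```text
clock: 3.62
tcp_pos: [614.9, -292.0, 52.4]
orientation: [-2.993, -0.22, -0.805]
contact_force: [0.3, 0.0, -0.1]
opening: 85.2
t 3.62 p [ 614.9 -292.    52.4] xyaw 8.5 xslope 30.1 z [ 0.497  0.07  -0.865] F [ 0.3  0.  -0.1] open 85.2 q [ 0.81  0.57 -0.35  1.94 -0.53  0.28 -0.39]
```

View pics/c_side.png

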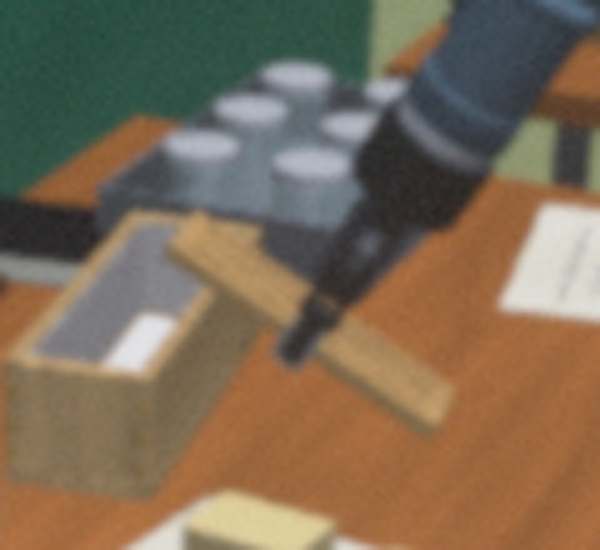

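The finger straddles the board's middle at about (310,330) in the crop. Closing now.

```bash
python3 -m crank '[[[0.6,0,0,0,0,0,0],[0.6,0,0,0,0,0,0],[0.6,0,0,0,0,0,0],[0.6,0,0,0,0,0,0],[0.6,0,0,0,0,0,0],[0.6,0,0,0,0,0,0]]]' 40;python3 -m crank '[[[0.6,0,0,0,0,0,0],[0.6,0,0,0,0,0,0],[0.6,0,0,0,0,0,0],[0.6,0,0,0,0,0,0]]]' ; python3 st.py
```

```text
clock: 4.17
tcp_pos: [615.2, -292.3, 53.1]
orientation: [-2.993, -0.221, -0.807]
contact_force: [-4.3, 0.3, 6.3]
opening: 59.1
clock: 4.5
tcp_pos: [615.2, -292.3, 53.1]
orientation: [-2.993, -0.221, -0.807]
contact_force: [-3.9, -0.5, 6.1]
opening: 59.1
t 4.5 p [ 615.2 -292.3   53.1] xyaw 8.5 xslope 30.2 z [ 0.498  0.07  -0.865] F [-3.9 -0.5  6.1] open 59.1 q [ 0.81  0.57 -0.35  1.94 -0.53  0.28 -0.39]
```

Gripped: the opening is 59.1 on a 60 mm board. Now lift straight up and look.

```bash
python3 -m crank '[[[0,0,0,0,0,0,0],[0,0,0,0,0,0,0],[0,3,0,-5,0,0,0],[0,5,0,-9,0,0,0],[0,8,0,-14,0,0,0],[0,10,0,-17,0,0,0],[0,12,0,-21,0,0,0],[0,12,0,-21,0,0,0]]]' 50; python3 -m crank '[[[0,12,0,-21,0,0,0],[0,12,0,-21,0,0,0],[0,12,0,-21,0,0,0],[0,12,0,-21,0,0,0],[0,0,0,0,0,0,0],[0,0,0,0,0,0,0]]]'; python3 st.py
python3 - <<'E'
from mv import *
im=viewer.read_camera("side"); cv2.imwrite("pics/d_side.png",crop(im,260,50,150,130,4.5))
E
```

```text
clock: 5.17
tcp_pos: [614.3, -290.4, 153.2]
orientation: [-2.991, -0.221, -0.804]
contact_force: [0.4, -0.7, -1.6]
opening: 59.2
clock: 5.67
tcp_pos: [615.3, -291.1, 252.1]
orientation: [-2.993, -0.224, -0.812]
contact_force: [0.6, 0.3, -1.3]
opening: 59.2
t 5.67 p [ 615.3 -291.1  252.1] xyaw 8.7 xslope 30.3 z [ 0.5    0.069 -0.863] F [ 0.6  0.3 -1.3] open 59.2 q [ 0.72  0.26 -0.23  1.85 -0.43  0.65 -0.62]
```

View pics/d_side.png

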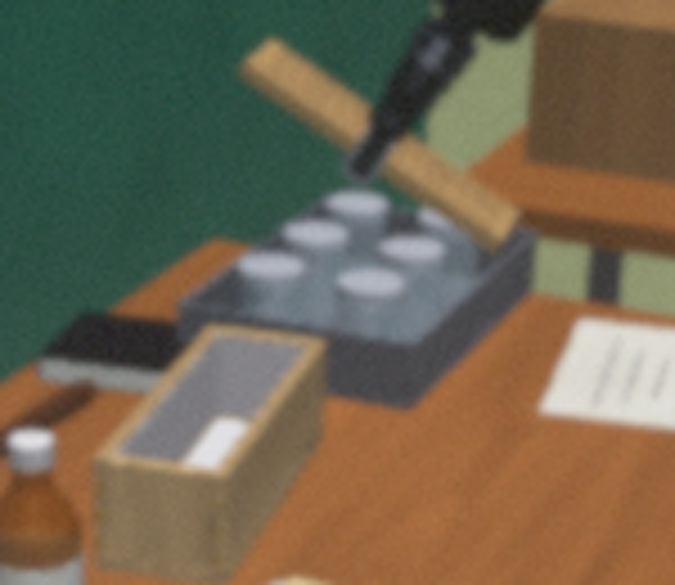

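Run:
```python
from mv import *
M=cur(); B=T([583.5,246,230],down(73.7)); rows(M,B,vmax=34,wmax=.08)
rows(M,T([612,-200,245],down(20)),vmax=30); rows(T([612,-200,245],down(20)),B,vmax=30,wmax=.08)
```

```text
N 17 shift [19.1, -27.1, 5.2] turn [0.018, -0.027, -0.065] total [33.3, -535.2, 39.8] [0.302, -0.465, -1.11]
 path [[629, -261, 255], [642, -230, 259], [653, -199, 262], [662, -167, 264], [669, -134, 265], [674, -101, 266], [677, -67, 265], [677, -34, 264], [676, 0, 262], [672, 33, 260], [665, 66, 257], [657, 98, 253], [647, 130, 249], [634, 160, 245], [619, 190, 240], [602, 219, 235], [584, 246, 230]]
N 6 shift [2.9, -14.8, 1.5] turn [0.009, -0.087, -0.033] total [7.7, -89.8, 9.4] [0.056, -0.524, -0.196]
 path [[615, -275, 250], [616, -260, 249], [615, -245, 249], [615, -230, 248], [614, -215, 246], [612, -200, 245]]
N 16 shift [19.2, -21.7, 0.9] turn [-0.0, 0.0, -0.059] total [125.8, -428.9, 15.0] [0.0, 0.0, -0.937]
 path [[623, -173, 244], [632, -146, 243], [639, -117, 242], [645, -89, 241], [649, -60, 240], [651, -32, 239], [652, -3, 238], [651, 26, 238], [648, 55, 237], [644, 84, 236], [638, 112, 235], [630, 140, 234], [621, 168, 233], [610, 194, 232], [597, 221, 231], [584, 246, 230]]
```

```bash
python3 -m crank '[[[0,9.5,-13.5,2.6,0.009,-0.0135,-0.0325],[0,19.1,-27.1,5.2,0.018,-0.027,-0.065],[0,19.1,-27.1,5.2,0.018,-0.027,-0.065],[0,19.1,-27.1,5.2,0.018,-0.027,-0.065],[0,19.1,-27.1,5.2,0.018,-0.027,-0.065],[0,19.1,-27.1,5.2,0.018,-0.027,-0.065],[0,19.1,-27.1,5.2,0.018,-0.027,-0.065],[0,19.1,-27.1,5.2,0.018,-0.027,-0.065]]]'; python3 -m crank '[[[0,19.1,-27.1,5.2,0.018,-0.027,-0.065],[0,19.1,-27.1,5.2,0.018,-0.027,-0.065],[0,19.1,-27.1,5.2,0.018,-0.027,-0.065],[0,19.1,-27.1,5.2,0.018,-0.027,-0.065],[0,19.1,-27.1,5.2,0.018,-0.027,-0.065],[0,19.1,-27.1,5.2,0.018,-0.027,-0.065],[0,19.1,-27.1,5.2,0.018,-0.027,-0.065],[0,19.1,-27.1,5.2,0.018,-0.027,-0.065]]]';  python3 -m crank '[[[0,19.1,-27.1,5.2,0.018,-0.027,-0.065],[0,9.5,-13.5,2.6,0.009,-0.0135,-0.0325],[0,0,0,0,0,0,0],[0,0,0,0,0,0,0],[0,0,0,0,0,0,0]]]'; python3 st.py
python3 - <<'E'
from mv import *
rows(cur(),T([583.5,246,150],down(73.7)))
im=viewer.read_camera("top"); cv2.imwrite("pics/e_top.png",crop(im,200,110,140,130,4.4))
im=viewer.read_camera("side"); cv2.imwrite("pics/e_side.png",crop(im,190,110,150,150,3.9))
E
```

```text
clock: 6.38
tcp_pos: [676.6, -49.2, 261.7]
orientation: [-2.914, -1.0, -0.469]
contact_force: [0.4, -0.2, -0.9]
opening: 58.6
clock: 7.05
tcp_pos: [610.0, 205.9, 235.4]
orientation: [-2.595, -1.751, -0.077]
contact_force: [1.6, 0.0, 0.3]
opening: 59.3
clock: 7.47
tcp_pos: [585.0, 243.6, 229.7]
orientation: [-2.517, -1.872, -0.007]
contact_force: [0.5, -0.9, -1.6]
opening: 59.2
t 7.47 p [585.  243.6 229.7] xyaw 73.3 xslope 0.3 z [ 0.001  0.006 -1.   ] F [ 0.5 -0.9 -1.6] open 59.2 q [-0.09  0.41 -0.47  1.64  0.2   1.13 -0.9 ]
N 3 shift [0.5, -0.7, 26.6] turn [-0.0, -0.002, -0.002] total [1.4, -2.1, 79.7] [-0.001, -0.006, -0.007]
 path [[585, 244, 203], [584, 245, 177], [584, 246, 150]]
```

View pics/e_top.png

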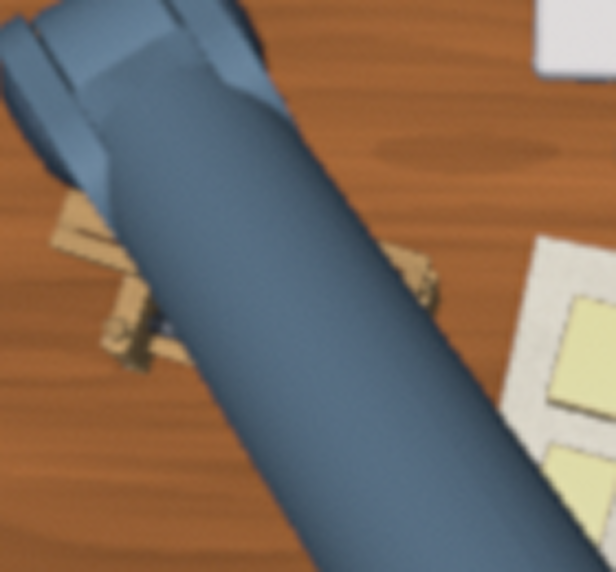

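View pics/e_side.png

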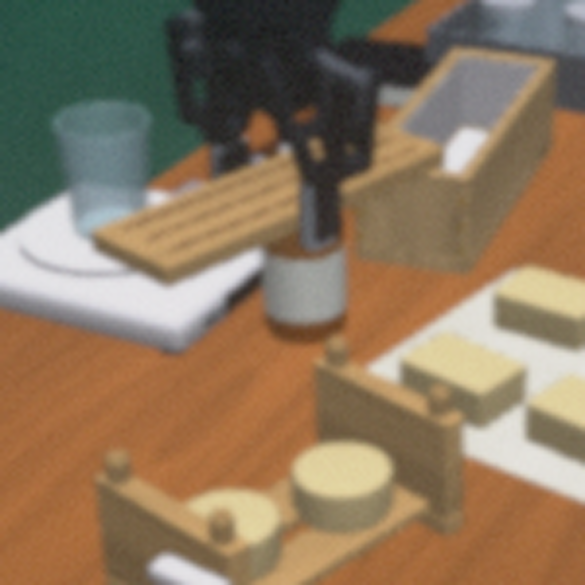

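```bash
cat > ov.py <<'E'
from mv import *
import sys
# overlay: in-hand board + rack in side and top; args: name dx dz rx ry rz(deg in tool frame)
def go(tag,off=(-1.3,0,-4),ang=(0,0,0),rack=(583.5,246,-16.3)):
    M=cur(); Rm=R.from_matrix(M[:3,:3])
    b=[M[:3,3]+Rm.apply(np.array(off)+(R.from_euler("xyz",ang,degrees=True)*R.from_euler("x",np.pi)).apply(BOARD[0]))]
    for n,(x0,y0,w,h,S) in {"top":(200,110,140,130,4.4),"side":(190,110,150,150,3.9)}.items():
        im=crop(viewer.read_camera(n),x0,y0,w,h,S)
        draw(im,n,b,S,x0,y0,(255,0,255)); draw(im,n,tf(RACK,[rack[0],rack[1],0],np.radians(rack[2])),S,x0,y0,(255,255,0))
        cv2.imwrite(f"pics/{tag}_{n}.png",im)
E
python3 -c "
from ov import *
go('f')"
```

```text
(no output)
```

View pics/f_side.png

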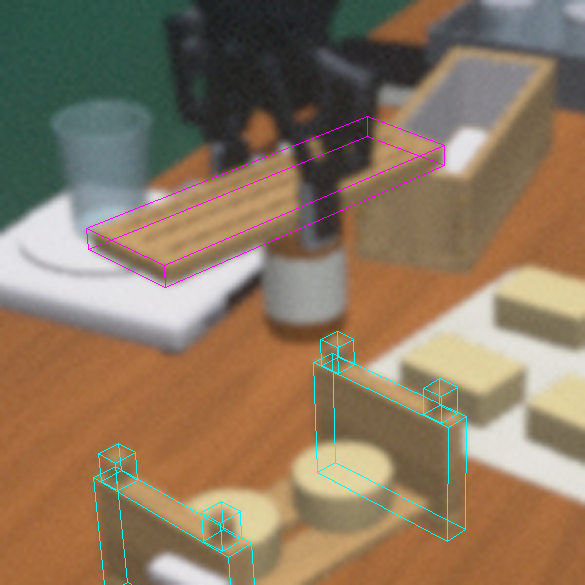

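View pics/f_top.png

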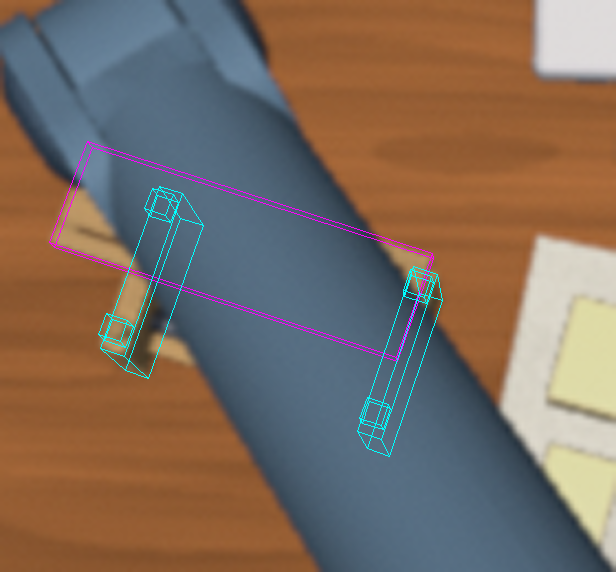

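Run:
```python
from h import *
import pickle
ims,D=pickle.load(open("m.pkl","rb"))
def cyl(c):
    a=np.linspace(0,2*np.pi,24,endpoint=False); r=np.c_[7*np.cos(a),7*np.sin(a)]
    return np.vstack([np.c_[r+c,np.full(24,80)],np.c_[r*.75+c,np.full(24,96)]])
for n,(x0,y0,w,h,S) in {"top":(218,145,88,70,9),"side":(208,190,108,96,7.2)}.items():
    im=crop(ims[n],x0,y0,w,h,S)
    p=(583.5,246,np.radians(-16.3)); M=R.from_euler("z",p[2])
    for sx in(-1,1):
        for s in(-1,1):
            c=(M.apply([sx*42,s*85,0])+[p[0],p[1],0])[:2]
            uv=((proj(n,cyl(c))+.5-[x0,y0])*S).astype(np.int32)
            cv2.polylines(im,[cv2.convexHull(uv)],True,(255,0,255),1)
    for b in tf(RACK[:2],[p[0],p[1],0],p[2]):
        uv=((proj(n,b)+.5-[x0,y0])*S).astype(int)
        for a,cc in EDG:
            if b[a][2]>79 and b[cc][2]>79: cv2.line(im,tuple(map(int,uv[a])),tuple(map(int,uv[cc])),(255,255,0),1)
    cv2.imwrite(f"pics/rk_{n}.png",im)
```

```text
(no output)
```

View pics/rk_top.png

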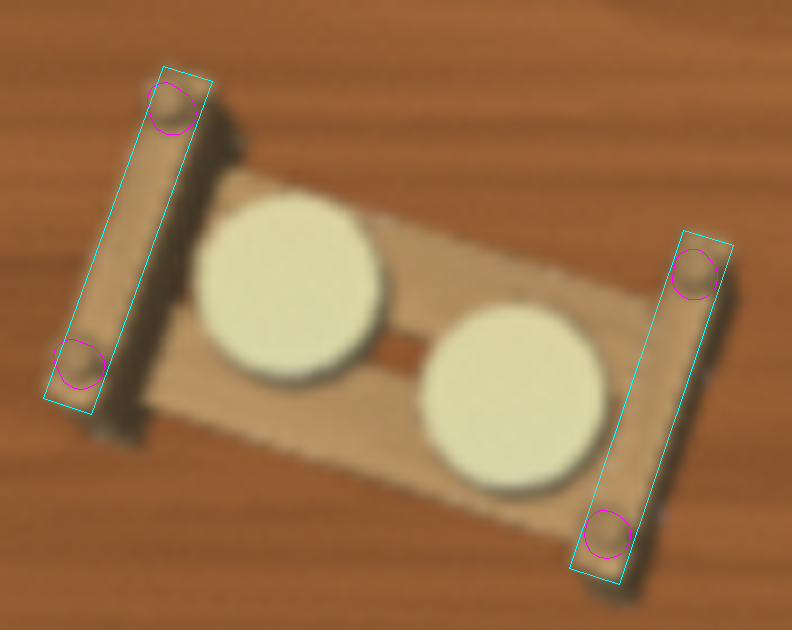

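View pics/rk_side.png

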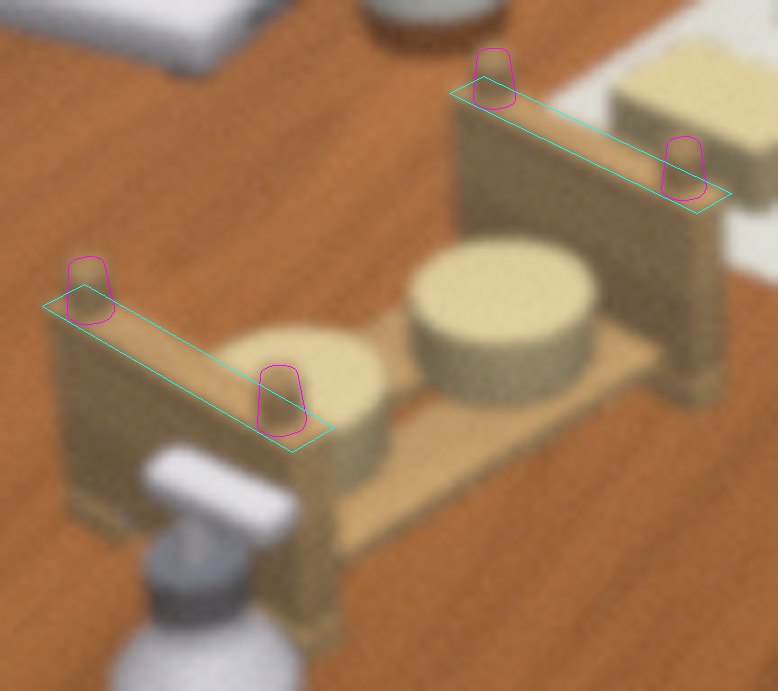

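```bash
python3 -m crank '[[[0,0.7,-1,20,0,0,0],[0,0.7,-1,30,0,-0.003,-0.003],[0,0,0,30,0,-0.003,-0.003],[0,0,0,20,0,0,0],[0,0,0,15,0,0,0],[0,0,0,0,0,0,0],[0,0,0,0,0,0,0]]]';python3 st.py
python3 - <<'E'
from ov import *
go("g"); rows(cur(),T([583.5,246,95],down(73.7)))
E
```

```text
clock: 8.25
tcp_pos: [582.9, 247.3, 115.0]
orientation: [-2.512, -1.882, 0.001]
contact_force: [-0.1, 0.7, -0.3]
opening: 58.6
t 8.25 p [582.9 247.3 115. ] xyaw 73.7 xslope 0.0 z [-0.002  0.001 -1.   ] F [-0.1  0.7 -0.3] open 58.6 q [-0.12  0.54 -0.44  1.72  0.27  0.94 -0.95]
N 1 shift [-3.0, -0.1, 22.4] turn [0.001, -0.004, 0.0] total [-3.0, -0.1, 22.4] [0.001, -0.004, 0.0]
 path [[583, 246, 95]]
```

View pics/g_side.png

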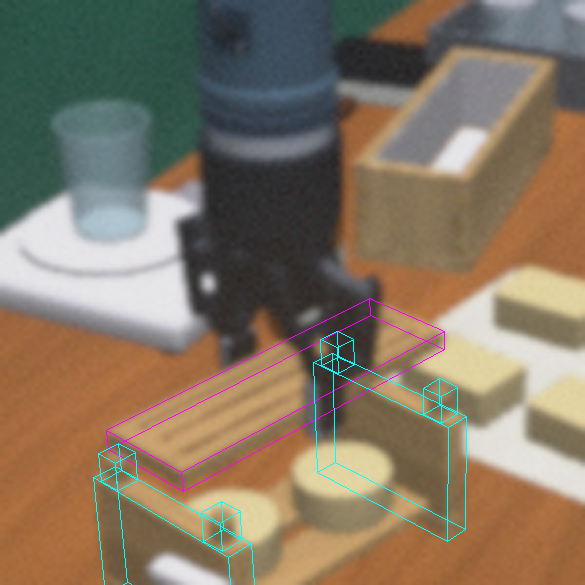

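View pics/g_top.png

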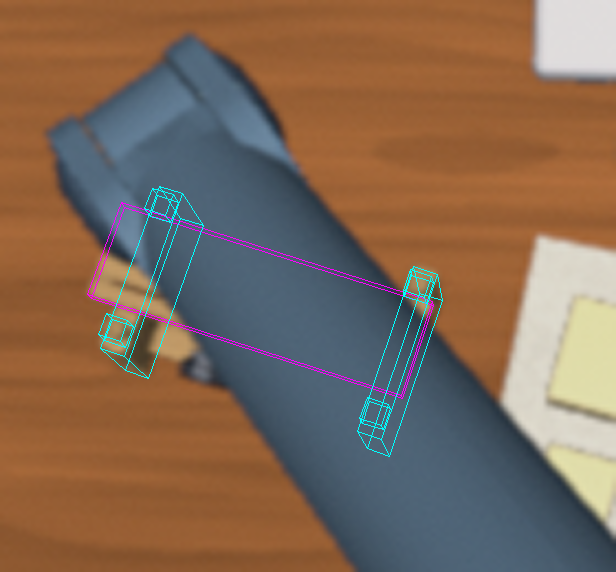

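```bash
python3 -m crank '[[[0,-0.5,0,6,0,0,0],[0,-0.5,0,6,0,-0.002,0],[0,0,0,5,0,0,0],[0,0,0,0,0,0,0],[0,0,0,0,0,0,0]]]';python3 st.py
python3 - <<'E'
from ov import *
go("h"); rows(cur(),T([583.5,246,82],down(73.7)))
E
python3 st.py
```

```text
clock: 8.77
tcp_pos: [582.2, 247.6, 98.2]
orientation: [-2.511, -1.885, 0.002]
contact_force: [-0.2, 0.6, -0.6]
opening: 59.5
t 8.77 p [582.2 247.6  98.2] xyaw 73.8 xslope -0.0 z [-0.002  0.    -1.   ] F [-0.2  0.6 -0.6] open 59.5 q [-0.13  0.56 -0.43  1.73  0.28  0.91 -0.96]
N 1 shift [-1.6, 1.3, 16.8] turn [-0.001, -0.001, 0.002] total [-1.6, 1.3, 16.8] [-0.001, -0.001, 0.002]
 path [[584, 246, 82]]
t 8.87 p [582.7 247.9  98.8] xyaw 73.8 xslope 0.0 z [-0.001  0.001 -1.   ] F [ 0.2  1.4 -1.7] open 59.0 q [-0.13  0.56 -0.43  1.73  0.28  0.91 -0.96]
```

View pics/h_side.png

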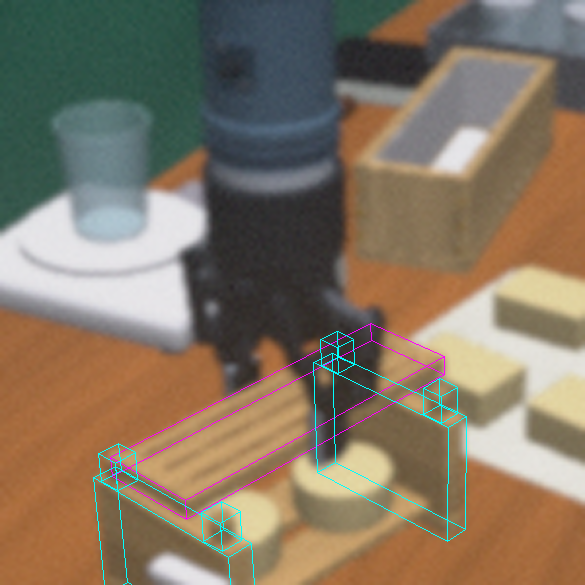

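```bash
python3 -m crank '[[[0,-0.5,0.5,4,0,0,0],[0,-0.5,0.5,4,0,0,0],[0,0,0,3,0,0,0],[0,0,0,0,0,0,0],[0,0,0,0,0,0,0]]]';python3 st.py
```

```text
clock: 9.28
tcp_pos: [583.0, 246.4, 87.2]
orientation: [-2.512, -1.885, 0.002]
contact_force: [0.1, 0.4, -0.9]
opening: 59.1
t 9.28 p [583.  246.4  87.2] xyaw 73.8 xslope -0.0 z [-0.002  0.    -1.   ] F [ 0.1  0.4 -0.9] open 59.1 q [-0.13  0.57 -0.43  1.74  0.29  0.9  -0.96]
```

```bash
python3 -m crank '[[[0,0,0,1.5,0,0,0],[0,0,0,1.5,0,0,0],[0,0,0,0,0,0,0]]]';python3 -m crank '[[[0,0,0,1,0,0,0],[0,0,0,0,0,0,0]]]';python3 -m crank '[[[0,0,0,1,0,0,0],[0,0,0,0,0,0,0]]]'; python3 -c "
from ov import *
go('i')"
```

```text
clock: 9.53
tcp_pos: [583.1, 246.6, 84.5]
orientation: [-2.512, -1.885, 0.001]
contact_force: [-0.4, 0.2, -1.4]
opening: 58.8
clock: 9.7
tcp_pos: [583.3, 246.6, 83.6]
orientation: [-2.512, -1.885, 0.001]
contact_force: [-0.9, 0.7, -0.9]
opening: 59.1
clock: 9.87
tcp_pos: [583.5, 246.7, 83.1]
orientation: [-2.512, -1.885, -0.0]
contact_force: [-0.1, -0.3, 1.2]
opening: 59.0
```

View pics/i_side.png

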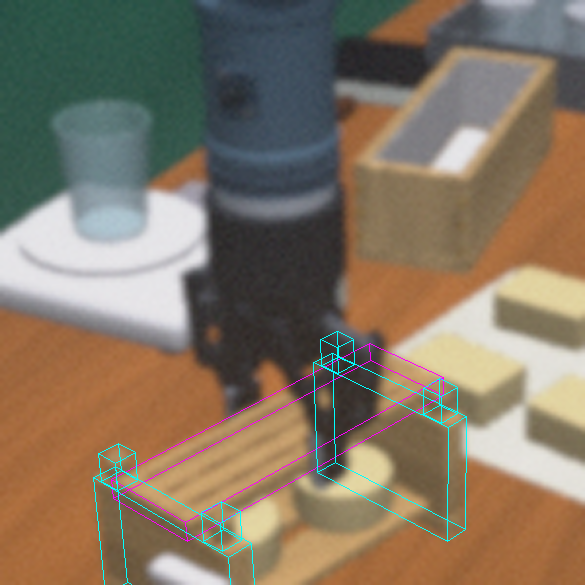

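```bash
python3 -m crank '[[[0,0,0,0.7,0,0,0],[0,0,0,0,0,0,0]]]';python3 -m crank '[[[0,0,0,0.5,0,0,0],[0,0,0,0,0,0,0]]]'
```

```text
clock: 10.13
tcp_pos: [583.5, 246.6, 83.1]
orientation: [-2.512, -1.886, 0.0]
contact_force: [-2.5, -0.4, 4.3]
opening: 59.2
clock: 10.3
tcp_pos: [583.5, 246.7, 83.1]
orientation: [-2.512, -1.886, 0.0]
contact_force: [-2.6, -2.3, 7.4]
opening: 59.1
```

```bash
python3 -m crank '[[[0.74,0,0,-0.5,0,0,0],[0.78,0,0,0,0,0,0],[0.85,0,0,0,0,0,0],[1,0,0,0,0,0,0],[1,0,0,0,0,0,0],[1,0,0,0,0,0,0]]]' 20; python3 -m crank '[[[1,0,0,-10,0,0,0],[1,0,0,-20,0,0,0],[1,0,0,-30,0,0,0],[1,0,0,-30,0,0,0],[1,0,0,-30,0,0,0],[1,0,0,0,0,0,0]]]'; python3 st.py
python3 - <<'E'
from mv import *
S=3.9
im=crop(viewer.read_camera("side"),190,110,150,150,S); cv2.imwrite("pics/j_side.png",im)
E
```

```text
clock: 10.8
tcp_pos: [583.2, 246.6, 81.8]
orientation: [-2.512, -1.885, 0.001]
contact_force: [-0.6, 0.6, -0.0]
opening: 85.6
clock: 11.3
tcp_pos: [587.7, 249.2, 210.9]
orientation: [2.511, 1.885, 0.022]
contact_force: [1.5, 0.6, 1.7]
opening: 85.5
t 11.3 p [587.7 249.2 210.9] xyaw 73.8 xslope 0.6 z [ 0.012  0.007 -1.   ] F [1.5 0.6 1.7] open 85.5 q [-0.1   0.43 -0.47  1.65  0.22  1.09 -0.91]
```

View pics/j_side.png

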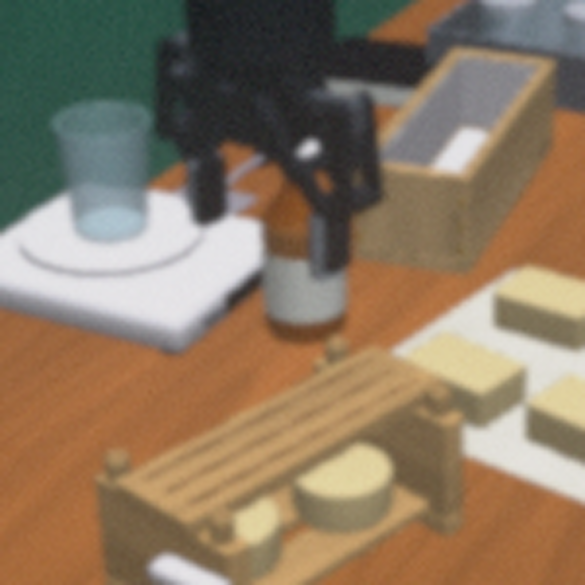

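The board lies flat between all four dowels with even overhang. Soaps in the top image: (336,191), (376,197), (329,225), (368,235); the blue one at (381,276) is left alone. I take the two nearest the rack, (336,191) and (329,225). Going to the far one first, at (571,38).

Run:
```python
from mv import *
M=cur(); rows(M,T([570.5,38,150],down(-13.5)),vmax=30,wmax=.1)
```

```text
N 16 shift [-8.8, 11.6, 3.6] turn [0.0, -0.001, 0.095] total [-206.9, 43.1, 56.8] [0.0, -0.011, 1.523]
 path [[595, 237, 204], [603, 224, 201], [609, 211, 197], [614, 198, 194], [618, 183, 190], [620, 169, 186], [621, 155, 183], [621, 140, 179], [619, 126, 175], [616, 111, 172], [611, 98, 168], [605, 84, 164], [598, 71, 161], [590, 59, 157], [581, 48, 154], [570, 38, 150]]
```

```bash
python3 -m crank '[[[1,-8.8,11.6,3.6,0,-0.001,0.095],[1,-8.8,11.6,3.6,0,-0.001,0.095],[1,-8.8,11.6,3.6,0,-0.001,0.095],[1,-8.8,11.6,3.6,0,-0.001,0.095],[1,-8.8,11.6,3.6,0,-0.001,0.095],[1,-8.8,11.6,3.6,0,-0.001,0.095],[1,-8.8,11.6,3.6,0,-0.001,0.095],[1,-8.8,11.6,3.6,0,-0.001,0.095]]]';python3 -m crank '[[[1,-8.8,11.6,3.6,0,0,0.095],[1,-8.8,11.6,3.6,0,0,0.095],[1,-8.8,11.6,3.6,0,0,0.095],[1,-8.8,11.6,3.6,0,0,0.095],[1,-8.8,11.6,3.6,0,0,0.095],[1,-8.8,11.6,3.6,0,0,0.095],[1,-8.8,11.6,3.6,0,0,0.095],[1,-8.8,11.6,3.6,0,0,0.095]]]';python3 -m crank '[[[1,0,0,0,0,0,0],[1,0,0,0,0,0,0],[1,0,0,0,0,0,0]]]'; python3 st.py
python3 - <<'E'
from mv import *
im=viewer.read_camera("top"); cv2.imwrite("pics/k_top.png",crop(im,215,130,180,145,4.2))
im=viewer.read_camera("side"); cv2.imwrite("pics/k_side.png",crop(im,200,110,180,150,4.0))
rows(cur(),T([570.5,38,60],down(-13.5)))
E
```

```text
clock: 12.02
tcp_pos: [617.2, 137.0, 172.5]
orientation: [3.031, 0.811, -0.013]
contact_force: [-0.1, 0.3, 0.6]
opening: 85.4
clock: 12.68
tcp_pos: [566.6, 34.6, 144.7]
orientation: [3.113, -0.371, -0.01]
contact_force: [0.5, 0.0, -0.8]
opening: 85.3
clock: 12.93
tcp_pos: [568.1, 36.6, 145.6]
orientation: [3.116, -0.359, -0.007]
contact_force: [0.4, 0.1, 0.9]
opening: 85.4
t 12.93 p [568.1  36.6 145.6] xyaw -13.1 xslope -0.2 z [-0.005 -0.005 -1.   ] F [0.4 0.1 0.9] open 85.4 q [-0.04  0.36 -0.12  1.87  0.06  0.92 -1.99]
N 3 shift [0.6, -0.6, 28.6] turn [0.002, 0.001, 0.002] total [2.0, -1.8, 85.9] [0.005, 0.003, 0.006]
 path [[569, 37, 117], [570, 38, 89], [570, 38, 60]]
```

View pics/k_top.png

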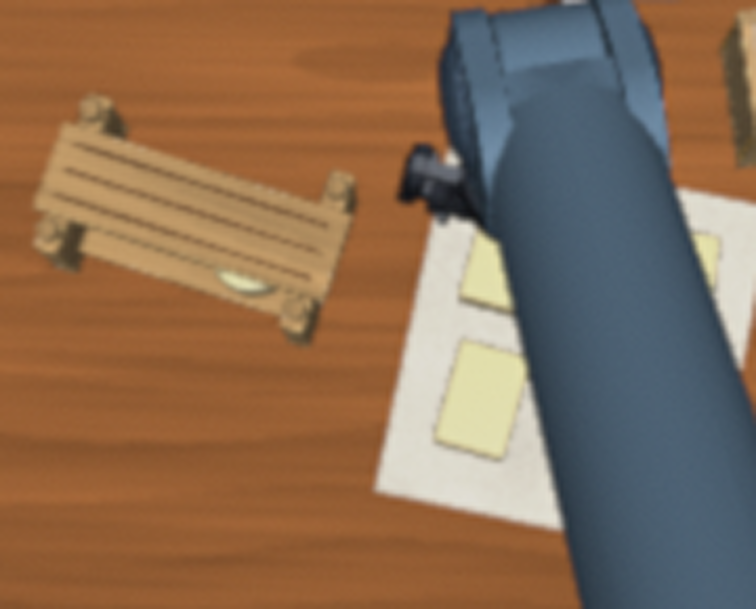

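View pics/k_side.png

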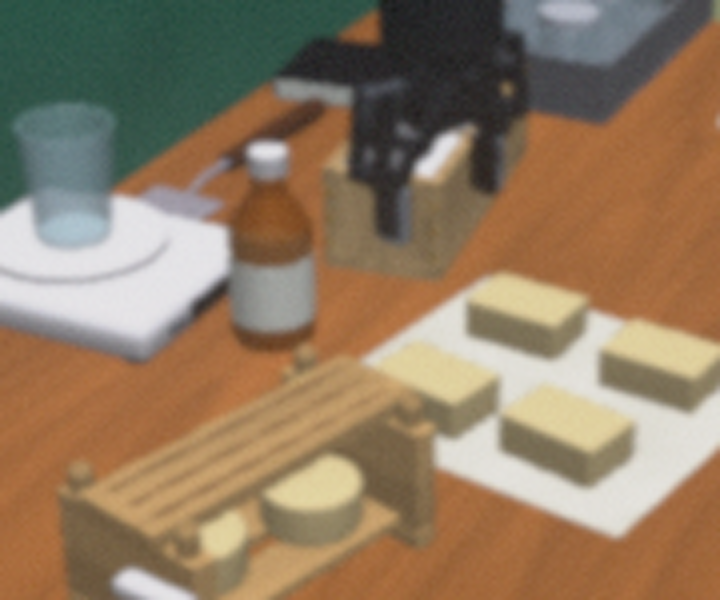

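```bash
cat > bfit.py <<'E'
from h import *
def err(n,parts,m):
    s=cv2.GaussianBlur(sil(n,parts,2),(0,0),1.0); m=cv2.GaussianBlur(m.astype(float),(0,0),1.0)
    return np.abs(s-m).sum()/m.sum()
def go(n="top",new=True):
    if new: viewer.read_camera(n)
    c=[r for r in models.cut_out(n,"board") if np.linalg.norm(np.argwhere(r["mask"]).mean(0)[::-1]-proj(n,[[583,246,86]])[0])<25]
    if not c: return None
    m=c[0]["mask"]
    f=lambda p: err(n,tf(BOARD,[p[0],p[1],86],p[2]/50),m)
    r=minimize(f,[583,246,np.radians(73.7)*50],method="Nelder-Mead",options=dict(initial_simplex=[[583,246,64],[588,246,64],[583,251,64],[583,246,70]],xatol=.05,fatol=1e-5))
    print(n,c[0]["p"],r.x[:2].round(1),np.degrees(r.x[2]/50).round(1),round(r.fun,3)); return r.x
if __name__=="__main__":
    a=go("top"); b=go("side",True)
    R_=(np.radians(-16.3)); u=np.array([-np.sin(R_),np.cos(R_)]); v=np.array([np.cos(R_),np.sin(R_)])
    for q in(a,b):
        if q is not None: d=q[:2]-[583.5,246]; print("along",(d@u).round(1),"across",(d@v).round(1))
E
python3 bfit.py
```

```text
top 0.63 [583. 246.] 73.3 0.065
side 0.73 [584.4 243. ] 73.2 0.104
along -0.1 across -0.5
along -2.6 across 1.7
```

Board centred within 1 mm (top view). Descending on the soap.

```bash
python3 -m crank '[[[1,0.7,-0.5,28,0.002,0.001,0.002],[1,0.7,-0.5,28,0,0,0.002],[1,0,0,28,0,0,0],[1,0,0,0,0,0,0],[1,0,0,0,0,0,0]]]'; python3 st.py
python3 - <<'E'
from mv import *
im=viewer.read_camera("side"); cv2.imwrite("pics/l_side.png",crop(im,280,150,110,90,6))
rows(cur(),T([570.5,38,21],down(-13.5)))
E
```

```text
clock: 13.65
tcp_pos: [567.1, 35.9, 60.0]
orientation: [3.115, -0.369, -0.013]
contact_force: [0.5, 0.5, 0.7]
opening: 85.8
t 13.65 p [567.1  35.9  60. ] xyaw -13.5 xslope -0.4 z [-0.009 -0.004 -1.   ] F [0.5 0.5 0.7] open 85.8 q [-0.04  0.48 -0.11  1.91  0.08  0.76 -2.01]
N 2 shift [0.5, -1.2, 20.4] turn [0.002, 0.002, -0.0] total [1.1, -2.4, 40.8] [0.005, 0.003, -0.0]
 path [[570, 37, 41], [571, 38, 21]]
```

View pics/l_side.png

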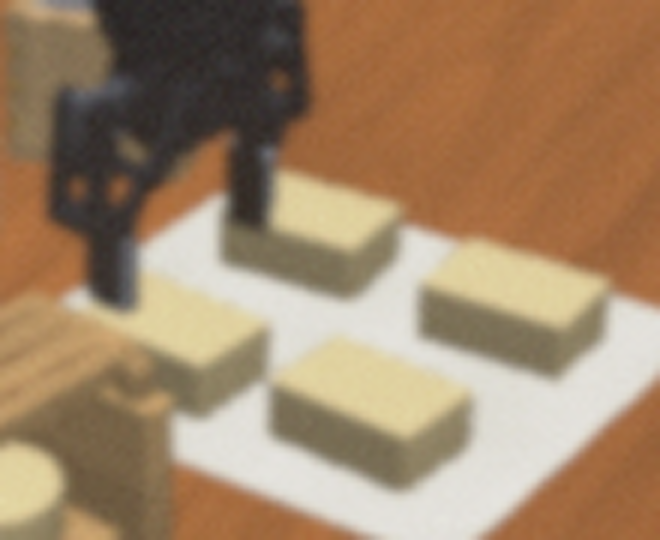

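```bash
python3 -m crank '[[[1,1,-1.2,14,0.002,0.002,0],[1,0.5,-0.8,14,0.002,0.002,0],[1,0,0,10,0,0,0],[1,0,0,0,0,0,0],[1,0,0,0,0,0,0]]]' 30; python3 st.py
```

```text
clock: 14.12
tcp_pos: [571.2, 37.4, 24.3]
orientation: [3.119, -0.37, 0.002]
contact_force: [-0.1, 0.2, 0.5]
opening: 85.6
t 14.12 p [571.2  37.4  24.3] xyaw -13.5 xslope 0.1 z [ 0.001 -0.001 -1.   ] F [-0.1  0.2  0.5] open 85.6 q [-0.05  0.54 -0.11  1.92  0.09  0.69 -2.02]
```

```bash
python3 -m crank '[[[1,0,0,2.5,0,0,0],[0.7,0,0,0,0,0,0],[0.62,0,0,0,0,0,0],[0.57,0,0,0,0,0,0],[0.5,0,0,0,0,0,0],[0.5,0,0,0,0,0,0],[0.5,0,0,0,0,0,0]]]' 30; python3 st.py
python3 - <<'E'
from mv import *
im=viewer.read_camera("side"); cv2.imwrite("pics/m_side.png",crop(im,280,150,110,90,6))
E
```

```text
clock: 14.7
tcp_pos: [571.3, 37.4, 21.7]
orientation: [3.119, -0.37, 0.003]
contact_force: [-0.5, -1.5, 4.6]
opening: 49.1
t 14.7 p [571.3  37.4  21.7] xyaw -13.5 xslope 0.1 z [ 0.002 -0.001 -1.   ] F [-0.5 -1.5  4.6] open 49.1 q [-0.05  0.55 -0.11  1.92  0.09  0.68 -2.02]
```

View pics/m_side.png

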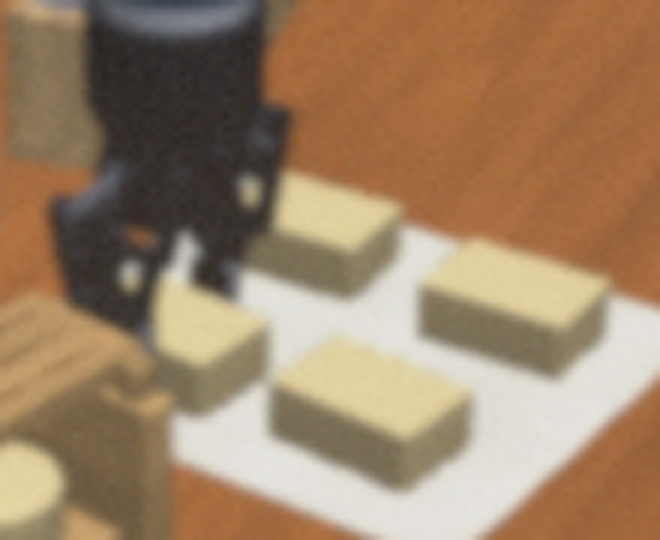

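```bash
python3 -m crank '[[[0.3,0,0,0,0,0,0],[0.3,0,0,0,0,0,0],[0.3,0,0,-5,0,0,0],[0.3,0,0,-15,0,0,0],[0.3,0,0,-30,0,0,0],[0.3,0,0,-35,0,0,0],[0.3,0,0,-35,0,0,0],[0.3,0,0,-30,0,0,0]]]' 40; python3 -m crank '[[[0.3,0,0,-10,0,0,0],[0.3,0,0,0,0,0,0]]]'; python3 st.py
python3 - <<'E'
from mv import *
u=np.array([.282,.959]); c=np.array([583.2,246]); p=c+45*u
rows(cur(),T([*p,170],down(73.6)),vmax=30,wmax=.09)
E
```

```text
clock: 15.42
tcp_pos: [570.0, 37.5, 172.4]
orientation: [3.119, -0.37, 0.0]
contact_force: [0.1, 0.8, -0.9]
opening: 49.2
clock: 15.58
tcp_pos: [572.7, 37.8, 184.1]
orientation: [-3.119, 0.37, -0.011]
contact_force: [0.3, -0.4, -1.3]
opening: 49.3
t 15.58 p [572.7  37.8 184.1] xyaw -13.5 xslope 0.4 z [ 0.007 -0.    -1.   ] F [ 0.3 -0.4 -1.3] open 49.3 q [-0.03  0.31 -0.13  1.85  0.05  0.98 -1.98]
N 17 shift [8.9, -13.8, 0.9] turn [0.0, -0.0, -0.089] total [-36.4, -249.8, 14.3] [0.004, -0.007, -1.521]
 path [[585, 49, 183], [595, 61, 183], [605, 75, 182], [613, 89, 181], [620, 103, 180], [626, 119, 179], [631, 135, 179], [634, 151, 178], [635, 167, 177], [635, 183, 176], [634, 200, 175], [631, 216, 174], [627, 232, 173], [621, 247, 173], [614, 262, 172], [605, 276, 171], [596, 289, 170]]
```

```bash
python3 -m crank '[[[0.3,5,-7,0.5,0,0,-0.044],[0.3,8.9,-13.8,0.9,0,0,-0.089],[0.3,8.9,-13.8,0.9,0,0,-0.089],[0.3,8.9,-13.8,0.9,0,0,-0.089],[0.3,8.9,-13.8,0.9,0,0,-0.089],[0.3,8.9,-13.8,0.9,0,0,-0.089],[0.3,8.9,-13.8,0.9,0,0,-0.089],[0.3,8.9,-13.8,0.9,0,0,-0.089]]]';python3 -m crank '[[[0.3,8.9,-13.8,0.9,0,0,-0.089],[0.3,8.9,-13.8,0.9,0,0,-0.089],[0.3,8.9,-13.8,0.9,0,0,-0.089],[0.3,8.9,-13.8,0.9,0,0,-0.089],[0.3,8.9,-13.8,0.9,0,0,-0.089],[0.3,8.9,-13.8,0.9,0,0,-0.089],[0.3,8.9,-13.8,0.9,0,0,-0.089],[0.3,8.9,-13.8,0.9,0,0,-0.089]]]';python3 -m crank '[[[0.3,8.9,-13.8,0.9,0,0,-0.089],[0.3,4,-6.8,0.4,0,0,-0.045],[0.3,0,0,0,0,0,0],[0.3,0,0,0,0,0,0],[0.3,0,0,0,0,0,0]]]'; python3 st.py
python3 - <<'E'
from mv import *
u=np.array([.282,.959]); c=np.array([583.2,246]); p=c+45*u
viewer.read_camera("top");viewer.read_camera("top")
rows(cur(),T([*p,130],down(73.6)))
E
```

```text
clock: 16.25
tcp_pos: [629.3, 142.4, 170.0]
orientation: [3.067, 0.677, -0.009]
contact_force: [-0.4, 0.5, -1.8]
opening: 49.5
clock: 16.92
tcp_pos: [607.2, 269.2, 162.7]
orientation: [-2.638, -1.705, 0.009]
contact_force: [1.0, 1.6, -1.2]
opening: 49.3
clock: 17.33
tcp_pos: [595.3, 287.3, 163.4]
orientation: [2.524, 1.868, -0.005]
contact_force: [-0.2, 0.1, -1.6]
opening: 49.3
t 17.33 p [595.3 287.3 163.4] xyaw 73.0 xslope -0.2 z [-0.002 -0.003 -1.   ] F [-0.2  0.1 -1.6] open 49.3 q [-0.17  0.53 -0.46  1.62  0.26  1.05 -1.  ]
N 1 shift [1.9, -0.8, 34.5] turn [0.001, 0.002, -0.011] total [1.9, -0.8, 34.5] [0.001, 0.002, -0.011]
 path [[596, 289, 130]]
```

```bash
python3 -m crank '[[[0.3,1,-0.5,12,0,0.001,-0.006],[0.3,0.7,-0.3,12,0,0.001,-0.005],[0.3,0,0,10,0,0,0],[0.3,0,0,0,0,0,0],[0.3,0,0,0,0,0,0]]]'
cat > ov2.py <<'E'
from mv import *
def go(tag,dx=-1,rack=(583.5,246,-16.3),b=(583.2,246,73.6)):
    M=cur(); s=[M[:3,3]+M[:3,:3]@np.array([dx,0,6.7])+ (SOAP[0]@M[:3,:3].T)]
    for n,(x0,y0,w,h,S) in {"top":(210,130,110,100,6),"side":(190,150,130,110,5)}.items():
        im=crop(viewer.read_camera(n),x0,y0,w,h,S)
        draw(im,n,s,S,x0,y0,(255,0,255)); draw(im,n,tf(BOARD,[b[0],b[1],86],np.radians(b[2])),S,x0,y0,(255,255,0))
        cv2.imwrite(f"pics/{tag}_{n}.png",im)
E
python3 st.py; python3 -c "
from ov2 import *
go('n'); u=np.array([.282,.959]); c=np.array([583.2,246]); p=c+45*u; rows(cur(),T([*p,114],down(73.6)))"
```

```text
clock: 17.85
tcp_pos: [594.1, 290.3, 129.5]
orientation: [-2.512, -1.885, 0.003]
contact_force: [0.8, -0.4, -0.6]
opening: 49.2
t 17.85 p [594.1 290.3 129.5] xyaw 73.8 xslope -0.1 z [-0.002 -0.001 -1.   ] F [ 0.8 -0.4 -0.6] open 49.2 q [-0.18  0.57 -0.45  1.64  0.28  1.   -1.  ]
N 1 shift [-1.8, 1.1, 17.4] turn [0.001, -0.002, 0.003] total [-1.8, 1.1, 17.4] [0.001, -0.002, 0.003]
 path [[596, 289, 114]]
```

View pics/n_side.png

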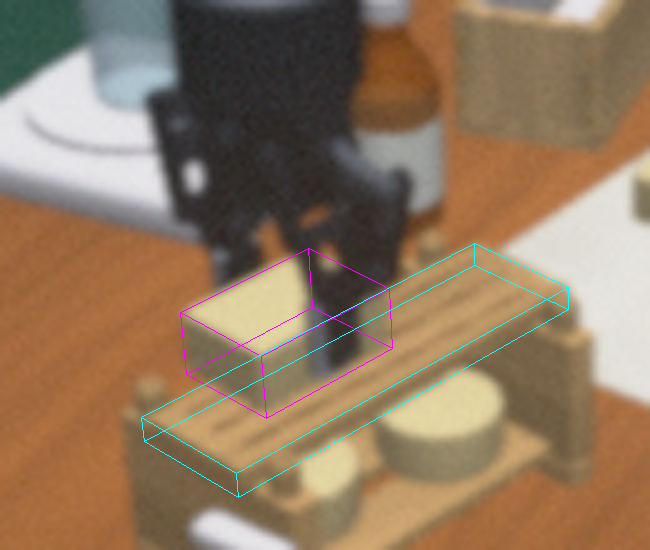

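```bash
python3 -m crank '[[[0.3,-0.5,0.4,5,0,0,0],[0.3,-0.5,0.3,4,0,0,0.002],[0.3,0,0,3,0,0,0],[0.3,0,0,0,0,0,0],[0.3,0,0,0,0,0,0]]]';python3 -m crank '[[[0.3,0,0,1.5,0,0,0],[0.3,0,0,1,0,0,0],[0.3,0,0,0,0,0,0]]]'; python3 st.py
```

```text
clock: 18.37
tcp_pos: [595.4, 289.7, 119.1]
orientation: [-2.514, -1.883, -0.001]
contact_force: [-0.2, 0.2, -0.7]
opening: 49.8
clock: 18.62
tcp_pos: [595.6, 289.9, 116.9]
orientation: [-2.514, -1.883, -0.002]
contact_force: [0.3, -0.9, -1.5]
opening: 49.0
t 18.62 p [595.6 289.9 116.9] xyaw 73.7 xslope 0.1 z [ 0.001  0.001 -1.   ] F [ 0.3 -0.9 -1.5] open 49.0 q [-0.18  0.59 -0.45  1.65  0.29  0.97 -1.01]
```

```bash
python3 -m crank '[[[0.3,0,0,1.2,0,0,0],[0.3,0,0,1,0,0,0],[0.3,0,0,0,0,0,0]]]';python3 -m crank '[[[0.3,0,0,0.7,0,0,0],[0.3,0,0,0,0,0,0]]]';python3 -m crank '[[[0.3,0,0,0.7,0,0,0],[0.3,0,0,0,0,0,0]]]'
```

```text
clock: 18.87
tcp_pos: [595.5, 289.8, 114.6]
orientation: [-2.514, -1.883, -0.002]
contact_force: [-0.6, 0.1, -1.4]
opening: 49.5
clock: 19.03
tcp_pos: [595.6, 289.9, 114.0]
orientation: [-2.514, -1.883, -0.002]
contact_force: [-0.0, 0.4, -1.1]
opening: 49.5
clock: 19.2
tcp_pos: [595.7, 290.0, 113.8]
orientation: [-2.514, -1.883, -0.003]
contact_force: [-0.5, -0.3, 0.9]
opening: 49.2
```

```bash
python3 -m crank '[[[0.3,0,0,0.5,0,0,0],[0.3,0,0,0,0,0,0]]]'; python3 -m crank '[[[0.62,0,0,0,0,0,0],[0.68,0,0,0,0,0,0],[0.8,0,0,0,0,0,0],[1,0,0,0,0,0,0],[1,0,0,0,0,0,0],[1,0,0,0,0,0,0]]]' 20; python3 -m crank '[[[1,0,0,-10,0,0,0],[1,0,0,-20,0,0,0],[1,0,0,-25,0,0,0],[1,0,0,-20,0,0,0],[1,0,0,0,0,0,0]]]'; python3 st.py
python3 - <<'E'
from mv import *
im=viewer.read_camera("side"); cv2.imwrite("pics/o_side.png",crop(im,190,150,130,110,5))
viewer.read_camera("top")
rows(cur(),T([471.6,53.3,140],down(-13.5)),vmax=30,wmax=.095)
E
```

```text
clock: 19.37
tcp_pos: [595.7, 290.0, 113.8]
orientation: [2.514, 1.883, 0.002]
contact_force: [-2.6, -0.9, 4.5]
opening: 49.3
clock: 19.87
tcp_pos: [595.6, 289.9, 112.7]
orientation: [-2.514, -1.883, -0.002]
contact_force: [0.3, 0.4, 0.4]
opening: 85.5
clock: 20.28
tcp_pos: [598.7, 292.1, 194.5]
orientation: [2.513, 1.882, 0.019]
contact_force: [0.5, 1.1, 1.4]
opening: 85.2
t 20.28 p [598.7 292.1 194.5] xyaw 73.7 xslope 0.5 z [ 0.011  0.006 -1.   ] F [0.5 1.1 1.4] open 85.2 q [-0.16  0.5  -0.47  1.59  0.25  1.09 -0.98]
N 17 shift [-15.1, 8.6, 2.9] turn [-0.0, -0.0, 0.089] total [-262.8, -53.3, 48.7] [-0.0, -0.005, 1.521]
 path [[600, 274, 187], [603, 256, 184], [604, 239, 181], [603, 222, 178], [601, 204, 175], [597, 187, 172], [592, 171, 169], [585, 155, 166], [577, 139, 163], [568, 125, 160], [557, 111, 158], [545, 98, 155], [532, 87, 152], [518, 76, 149], [503, 67, 146], [488, 60, 143], [472, 53, 140]]
```

View pics/o_side.png

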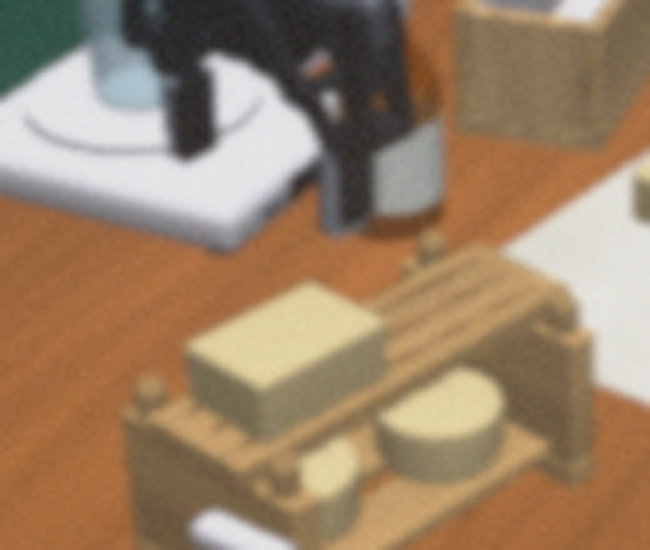

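The soap lies flat and aligned on the far half of the board. On to the second soap.

```bash
python3 -m crank '[[[1,-7.5,4.3,1.4,0,0,0.045],[1,-15.1,8.6,2.9,0,0,0.089],[1,-15.1,8.6,2.9,0,0,0.089],[1,-15.1,8.6,2.9,0,0,0.089],[1,-15.1,8.6,2.9,0,0,0.089],[1,-15.1,8.6,2.9,0,0,0.089],[1,-15.1,8.6,2.9,0,0,0.089],[1,-15.1,8.6,2.9,0,0,0.089]]]';python3 -m crank '[[[1,-15.1,8.6,2.9,0,0,0.089],[1,-15.1,8.6,2.9,0,0,0.089],[1,-15.1,8.6,2.9,0,0,0.089],[1,-15.1,8.6,2.9,0,0,0.089],[1,-15.1,8.6,2.9,0,0,0.089],[1,-15.1,8.6,2.9,0,0,0.089],[1,-15.1,8.6,2.9,0,0,0.089],[1,-15.1,8.6,2.9,0,0,0.089]]]';python3 -m crank '[[[1,-15.1,8.6,2.9,0,0,0.089],[1,-7.5,4.3,1.4,0,0,0.044],[1,0,0,0,0,0,0],[1,0,0,0,0,0,0],[1,0,0,0,0,0,0]]]'; python3 st.py
python3 - <<'E'
from mv import *
im=viewer.read_camera("top"); cv2.imwrite("pics/p_top.png",crop(im,215,130,180,145,4.2))
im=viewer.read_camera("side"); cv2.imwrite("pics/p_side.png",crop(im,280,130,110,110,5.4))
rows(cur(),T([471.6,53.3,60],down(-13.5)))
E
```

```text
clock: 21.05
tcp_pos: [587.1, 160.4, 164.2]
orientation: [-2.995, -0.947, 0.002]
contact_force: [0.2, 0.5, -0.0]
opening: 85.3
clock: 21.72
tcp_pos: [493.8, 60.9, 141.2]
orientation: [-3.137, 0.156, 0.003]
contact_force: [0.5, 0.4, -0.7]
opening: 85.6
clock: 22.13
tcp_pos: [472.1, 52.6, 138.2]
orientation: [-3.12, 0.354, -0.002]
contact_force: [0.8, 1.2, 0.2]
opening: 85.6
t 22.13 p [472.1  52.6 138.2] xyaw -12.9 xslope 0.1 z [ 0.001  0.001 -1.   ] F [0.8 1.2 0.2] open 85.6 q [-0.04  0.21 -0.17  2.1   0.05  0.84 -2.03]
N 3 shift [-0.4, -0.1, 26.1] turn [-0.001, -0.001, 0.003] total [-1.2, -0.1, 78.4] [-0.002, -0.002, 0.01]
 path [[472, 53, 112], [472, 53, 86], [472, 53, 60]]
```

View pics/p_top.png

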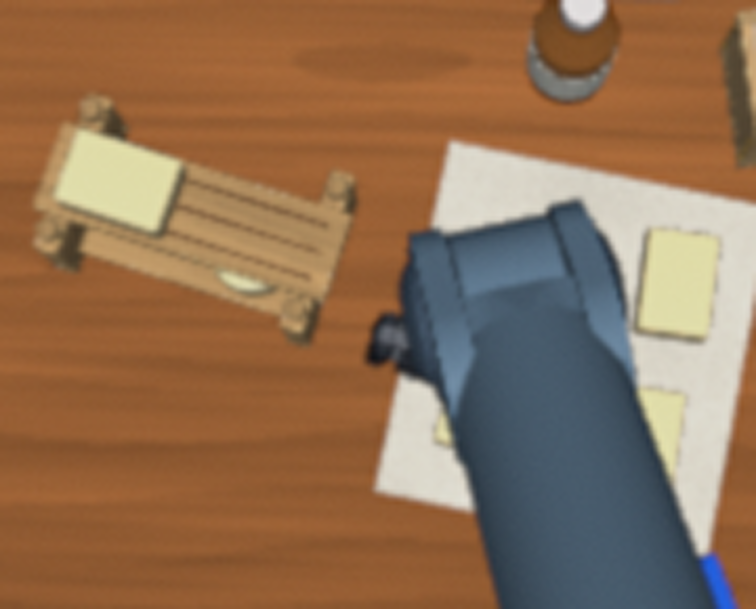

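View pics/p_side.png

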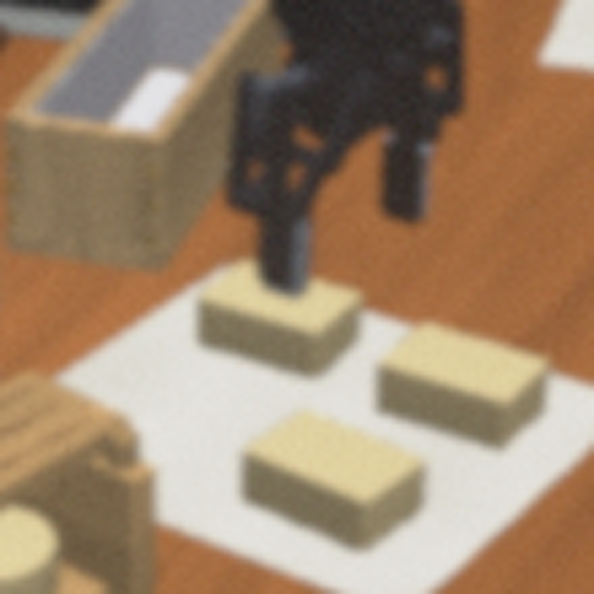

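```bash
cat > sfit.py <<'E'
from h import *
from bfit import err
def go(n="top",new=True,bc=(583.2,246),yaw=73.6):
    if new: viewer.read_camera(n)
    y=np.radians(yaw); u=np.array([np.cos(y),np.sin(y)]); v=np.array([-u[1],u[0]])
    for r in models.cut_out(n,"soap1"):
        m=r["mask"]; c=np.argwhere(m).mean(0)[::-1]; p=onz(n,c,115)
        if np.linalg.norm(p[:2]-bc)>75: continue
        f=lambda q: err(n,tf(SOAP,[q[0],q[1],107],q[2]/50),m)
        x0=[p[0],p[1],y*50]
        q=minimize(f,x0,method="Nelder-Mead",options=dict(initial_simplex=[x0]+[np.array(x0)+d for d in np.diag([4,4,6])],xatol=.05,fatol=1e-5))
        d=q.x[:2]-bc
        print(n,round(r["p"],2),q.x[:2].round(1),np.degrees(q.x[2]/50).round(1),"along",(d@u).round(1),"across",(d@v).round(1),round(q.fun,3))
if __name__=="__main__": go("top"); go("side")
E
python3 sfit.py
```

```text
side 0.59 [597.5 287.5] 76.4 along 43.9 across -2.0 0.069
```

```bash
python3 -m crank '[[[1,-0.6,0,26,0,0,0.005],[1,-0.5,0,26,0,0,0.004],[1,0,0,26,0,0,0],[1,0,0,0,0,0,0],[1,0,0,0,0,0,0]]]'; python3 st.py
python3 - <<'E'
from mv import *
im=viewer.read_camera("side"); cv2.imwrite("pics/q_side.png",crop(im,280,150,110,90,6))
rows(cur(),T([471.6,53.3,21.5],down(-13.5)))
E
```

```text
clock: 22.85
tcp_pos: [469.3, 52.5, 59.3]
orientation: [-3.119, 0.37, 0.004]
contact_force: [0.1, 0.9, 0.3]
opening: 85.2
t 22.85 p [469.3  52.5  59.3] xyaw -13.5 xslope -0.2 z [-0.003  0.001 -1.   ] F [0.1 0.9 0.3] open 85.2 q [-0.06  0.34 -0.16  2.14  0.08  0.67 -2.08]
N 2 shift [0.2, -0.4, 19.6] turn [-0.001, -0.0, -0.0] total [0.5, -0.7, 39.1] [-0.001, -0.001, -0.0]
 path [[471, 53, 41], [472, 53, 22]]
```

View pics/q_side.png

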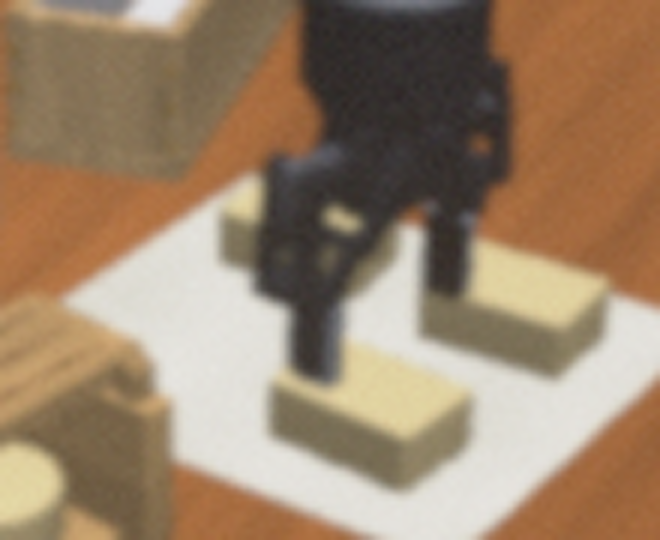

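```bash
python3 -m crank '[[[1,0.3,-0.4,14,0,0,0],[1,0,0,14,0,0,0],[1,0,0,9,0,0,0],[1,0,0,0,0,0,0],[1,0,0,0,0,0,0]]]' 30; python3 st.py
```

```text
clock: 23.32
tcp_pos: [471.8, 53.0, 24.1]
orientation: [-3.118, 0.37, -0.003]
contact_force: [-0.7, -0.9, 0.0]
opening: 85.6
t 23.32 p [471.8  53.   24.1] xyaw -13.5 xslope 0.1 z [ 0.002  0.001 -1.   ] F [-0.7 -0.9  0. ] open 85.6 q [-0.07  0.41 -0.15  2.15  0.1   0.59 -2.1 ]
```

```bash
python3 -m crank '[[[1,0,0,2.3,0,0,0],[0.7,0,0,0,0,0,0],[0.62,0,0,0,0,0,0],[0.57,0,0,0,0,0,0],[0.5,0,0,0,0,0,0],[0.5,0,0,0,0,0,0],[0.5,0,0,0,0,0,0]]]' 30; python3 st.py
```

```text
clock: 23.9
tcp_pos: [471.6, 53.0, 21.6]
orientation: [-3.118, 0.37, -0.003]
contact_force: [-1.0, -0.6, 5.8]
opening: 49.0
t 23.9 p [471.6  53.   21.6] xyaw -13.5 xslope 0.1 z [ 0.002  0.001 -1.   ] F [-1.  -0.6  5.8] open 49.0 q [-0.07  0.42 -0.15  2.15  0.11  0.58 -2.1 ]
```

```bash
python3 -m crank '[[[0.3,0,0,0,0,0,0],[0.3,0,0,0,0,0,0],[0.3,0,0,-5,0,0,0],[0.3,0,0,-15,0,0,0],[0.3,0,0,-30,0,0,0],[0.3,0,0,-35,0,0,0],[0.3,0,0,-35,0,0,0],[0.3,0,0,-30,0,0,0]]]' 40; python3 -m crank '[[[0.3,0,0,-10,0,0,0],[0.3,0,0,0,0,0,0]]]'; python3 st.py
python3 - <<'E'
from mv import *
u=np.array([.282,.959]); c=np.array([583.2,246]); p=c-44*u
rows(cur(),T([*p,170],down(73.6)),vmax=30,wmax=.09)
im=viewer.read_camera("side"); cv2.imwrite("pics/r_side.png",crop(im,190,100,200,160,4))
E
```

```text
clock: 24.57
tcp_pos: [470.5, 52.7, 172.6]
orientation: [-3.118, 0.37, -0.002]
contact_force: [0.6, 0.1, -0.3]
opening: 49.1
clock: 24.73
tcp_pos: [473.1, 53.1, 183.9]
orientation: [-3.117, 0.37, -0.012]
contact_force: [-0.0, -0.3, -1.7]
opening: 49.5
t 24.73 p [473.1  53.1 183.9] xyaw -13.5 xslope 0.4 z [ 0.008  0.002 -1.   ] F [-0.  -0.3 -1.7] open 49.5 q [-0.03  0.14 -0.18  2.07  0.03  0.93 -2.03]
N 17 shift [10.1, -5.8, 0.9] turn [0.0, -0.001, -0.089] total [59.6, -169.3, 14.9] [0.003, -0.009, -1.521]
 path [[484, 56, 183], [495, 61, 182], [506, 66, 182], [516, 72, 181], [525, 79, 180], [534, 86, 179], [542, 95, 178], [549, 104, 178], [555, 114, 177], [561, 124, 176], [565, 135, 175], [569, 146, 174], [571, 157, 173], [573, 169, 173], [573, 181, 172], [572, 192, 171], [571, 204, 170]]
```

View pics/r_side.png

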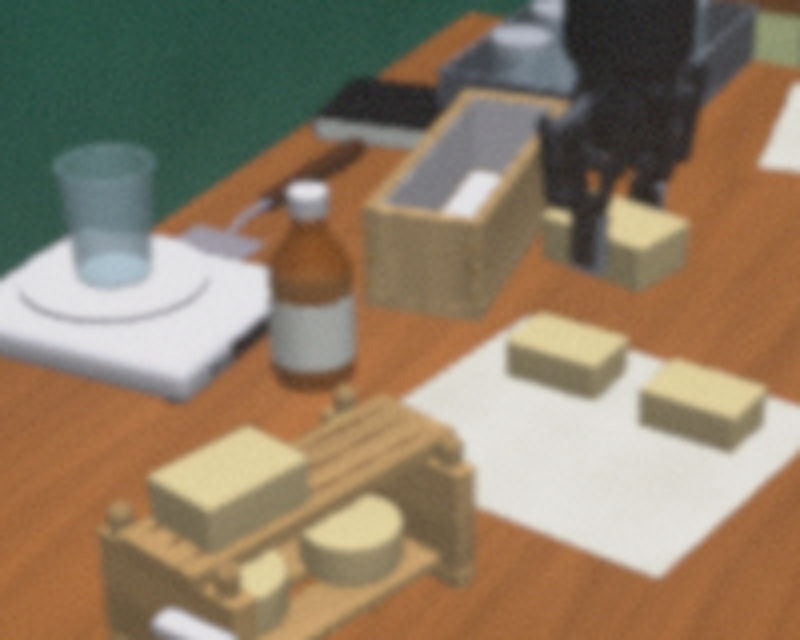

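The side picture shows the second soap held level at (620,240) and the other two still on the paper. Carrying it to the near end.

```bash
python3 -m crank '[[[0.3,5,-2.9,0.4,0,0,-0.044],[0.3,10.1,-5.8,0.9,0,-0.001,-0.089],[0.3,10.1,-5.8,0.9,0,-0.001,-0.089],[0.3,10.1,-5.8,0.9,0,-0.001,-0.089],[0.3,10.1,-5.8,0.9,0,0,-0.089],[0.3,10.1,-5.8,0.9,0,0,-0.089],[0.3,10.1,-5.8,0.9,0,0,-0.089],[0.3,10.1,-5.8,0.9,0,0,-0.089]]]';python3 -m crank '[[[0.3,10.1,-5.8,0.9,0,0,-0.089],[0.3,10.1,-5.8,0.9,0,0,-0.089],[0.3,10.1,-5.8,0.9,0,0,-0.089],[0.3,10.1,-5.8,0.9,0,0,-0.089],[0.3,10.1,-5.8,0.9,0,0,-0.089],[0.3,10.1,-5.8,0.9,0,0,-0.089],[0.3,10.1,-5.8,0.9,0,0,-0.089],[0.3,10.1,-5.8,0.9,0,0,-0.089]]]';python3 -m crank '[[[0.3,10.1,-5.8,0.9,0,0,-0.089],[0.3,5,-2.9,0.5,0,0,-0.05],[0.3,0,0,0,0,0,0],[0.3,0,0,0,0,0,0],[0.3,0,0,0,0,0,0]]]'; python3 st.py
python3 - <<'E'
from mv import *
import sfit
sfit.go("top"); sfit.go("side")
u=np.array([.282,.959]); c=np.array([583.2,246]); p=c-44*u
rows(cur(),T([*p,130],down(73.6)))
E
```

```text
clock: 25.45
tcp_pos: [540.9, 99.0, 170.3]
orientation: [-3.066, -0.677, 0.013]
contact_force: [0.3, 0.2, -1.6]
opening: 49.3
clock: 26.12
tcp_pos: [568.3, 186.1, 163.0]
orientation: [-2.635, -1.703, 0.011]
contact_force: [0.1, 0.1, -1.7]
opening: 48.7
clock: 26.53
tcp_pos: [567.3, 202.4, 163.6]
orientation: [-2.518, -1.874, 0.007]
contact_force: [0.4, 0.4, -1.1]
opening: 49.2
t 26.53 p [567.3 202.4 163.6] xyaw 73.3 xslope -0.1 z [-0.005 -0.    -1.   ] F [ 0.4  0.4 -1.1] open 49.2 q [-0.06  0.42 -0.43  1.77  0.2   1.   -0.86]
top 0.91 [592.2 294.4] 73.9 along 49.0 across 5.1 0.406
side 0.67 [597.2 287.3] 77.5 along 43.5 across -1.7 0.089
N 1 shift [1.7, 2.0, 35.5] turn [-0.002, -0.0, -0.004] total [1.7, 2.0, 35.5] [-0.002, -0.0, -0.004]
 path [[571, 204, 130]]
```

```bash
python3 -m crank '[[[0.3,0.8,1,12,0,0,-0.002],[0.3,0.5,0.8,12,0,0,-0.002],[0.3,0,0,10,0,0,0],[0.3,0,0,0,0,0,0],[0.3,0,0,0,0,0,0]]]'; python3 st.py; python3 -c "
from ov2 import *
go('s',dx=0); u=np.array([.282,.959]); c=np.array([583.2,246]); p=c-44*u; rows(cur(),T([*p,114],down(73.6)))"
```

```text
clock: 27.15
tcp_pos: [569.0, 203.9, 129.9]
orientation: [-2.512, -1.882, 0.007]
contact_force: [0.3, -0.5, -1.1]
opening: 49.6
t 27.15 p [569.  203.9 129.9] xyaw 73.7 xslope -0.1 z [-0.005  0.    -1.   ] F [ 0.3 -0.5 -1.1] open 49.6 q [-0.07  0.47 -0.42  1.79  0.23  0.94 -0.87]
N 1 shift [-0.7, 0.7, 17.6] turn [-0.002, -0.001, 0.001] total [-0.7, 0.7, 17.6] [-0.002, -0.001, 0.001]
 path [[571, 204, 114]]
```

View pics/s_side.png

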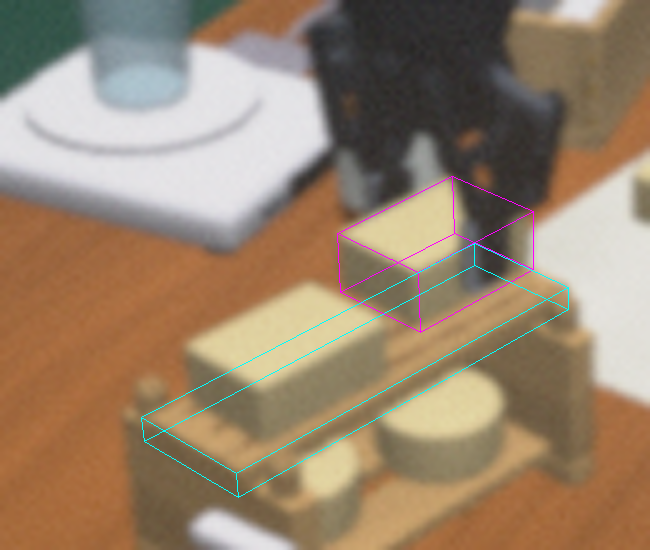

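View pics/s_top.png

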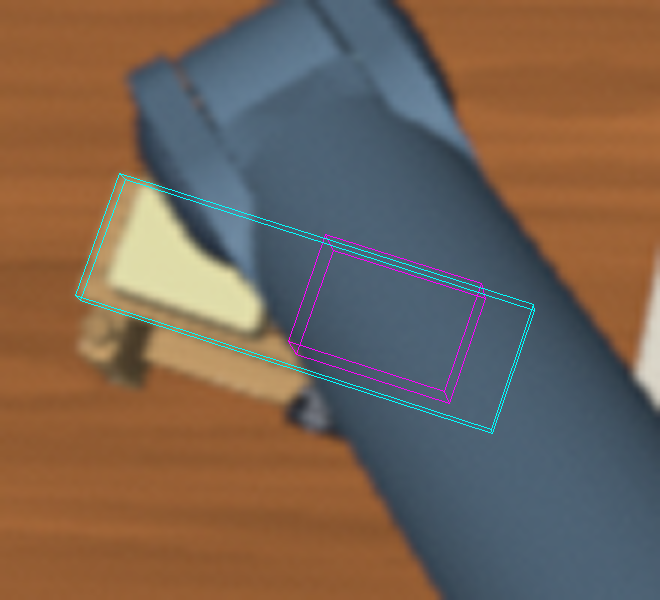

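```bash
python3 -m crank '[[[0.3,-0.3,0.3,5,-0.001,0,0],[0.3,0,0.3,4,-0.001,0,0],[0.3,0,0,3,0,0,0],[0.3,0,0,0,0,0,0],[0.3,0,0,0,0,0,0]]]';python3 -m crank '[[[0.3,0,0,1.5,0,0,0],[0.3,0,0,1,0,0,0],[0.3,0,0,0,0,0,0]]]'; python3 st.py
```

```text
clock: 27.67
tcp_pos: [570.5, 203.9, 119.5]
orientation: [-2.514, -1.883, 0.0]
contact_force: [-0.0, -1.1, -0.9]
opening: 49.3
clock: 27.92
tcp_pos: [570.8, 204.0, 117.2]
orientation: [-2.514, -1.883, -0.001]
contact_force: [0.5, -0.7, -1.3]
opening: 49.7
t 27.92 p [570.8 204.  117.2] xyaw 73.7 xslope 0.0 z [-0.     0.001 -1.   ] F [ 0.5 -0.7 -1.3] open 49.7 q [-0.08  0.49 -0.41  1.79  0.24  0.91 -0.88]
```

```bash
python3 -m crank '[[[0.3,0,0,1.3,0,0,0],[0.3,0,0,1.2,0,0,0],[0.3,0,0,0,0,0,0]]]';python3 -m crank '[[[0.3,0,0,0.7,0,0,0],[0.3,0,0,0,0,0,0]]]';python3 -m crank '[[[0.3,0,0,0.7,0,0,0],[0.3,0,0,0,0,0,0]]]'
```

```text
clock: 28.17
tcp_pos: [570.7, 203.9, 114.5]
orientation: [-2.514, -1.883, -0.0]
contact_force: [0.6, -0.3, -0.9]
opening: 49.3
clock: 28.33
tcp_pos: [570.8, 204.0, 114.0]
orientation: [-2.514, -1.883, -0.001]
contact_force: [1.0, 0.8, -0.9]
opening: 49.4
clock: 28.5
tcp_pos: [570.9, 204.1, 113.8]
orientation: [-2.514, -1.883, -0.001]
contact_force: [-1.0, -1.1, 1.4]
opening: 49.3
```

Contact at the same height as the first soap. Releasing and retreating up and back toward the robot.

```bash
python3 -m crank '[[[0.3,0,0,0.4,0,0,0],[0.3,0,0,0,0,0,0]]]'; python3 -m crank '[[[0.62,0,0,0,0,0,0],[0.68,0,0,0,0,0,0],[0.8,0,0,0,0,0,0],[1,0,0,0,0,0,0],[1,0,0,0,0,0,0],[1,0,0,0,0,0,0]]]' 20; python3 -m crank '[[[1,0,0,-10,0,0,0],[1,0,0,-20,0,0,0],[1,0,0,-30,0,0,0],[1,0,0,-30,0,0,0],[1,0,0,-30,0,0,0],[1,-30,0,0,0,0,0],[1,-35,0,0,0,0,0],[1,-35,0,0,0,0,0]]]';python3 -m crank '[[[1,-35,0,0,0,0,0],[1,-35,0,0,0,0,0],[1,-35,0,0,0,0,0],[1,-35,0,0,0,0,0],[1,-30,0,0,0,0,0],[1,0,0,0,0,0,0],[1,0,0,0,0,0,0]]]'; python3 st.py
python3 - <<'E'
from mv import *
im=viewer.read_camera("top"); cv2.imwrite("pics/t_top.png",crop(im,215,130,180,145,4.2))
im=viewer.read_camera("side"); cv2.imwrite("pics/t_side.png",crop(im,190,110,180,150,4))
E
```

```text
clock: 28.67
tcp_pos: [570.9, 204.1, 113.8]
orientation: [-2.514, -1.883, -0.001]
contact_force: [-3.2, -1.0, 3.8]
opening: 48.9
clock: 29.17
tcp_pos: [570.8, 204.1, 112.8]
orientation: [-2.514, -1.883, -0.001]
contact_force: [0.4, -0.2, -0.2]
opening: 85.7
clock: 29.83
tcp_pos: [542.9, 108.5, 234.9]
orientation: [2.511, 1.887, 0.006]
contact_force: [0.7, -0.6, 0.4]
opening: 85.4
clock: 30.42
tcp_pos: [494.4, -57.7, 233.5]
orientation: [2.519, 1.876, 0.001]
contact_force: [0.0, 0.6, -0.1]
opening: 85.3
t 30.42 p [494.4 -57.7 233.5] xyaw 73.4 xslope 0.0 z [ 0.001  0.    -1.   ] F [ 0.   0.6 -0.1] open 85.3 q [ 0.33  0.13 -0.32  1.96  0.05  1.06 -0.3 ]
```

View pics/t_top.png

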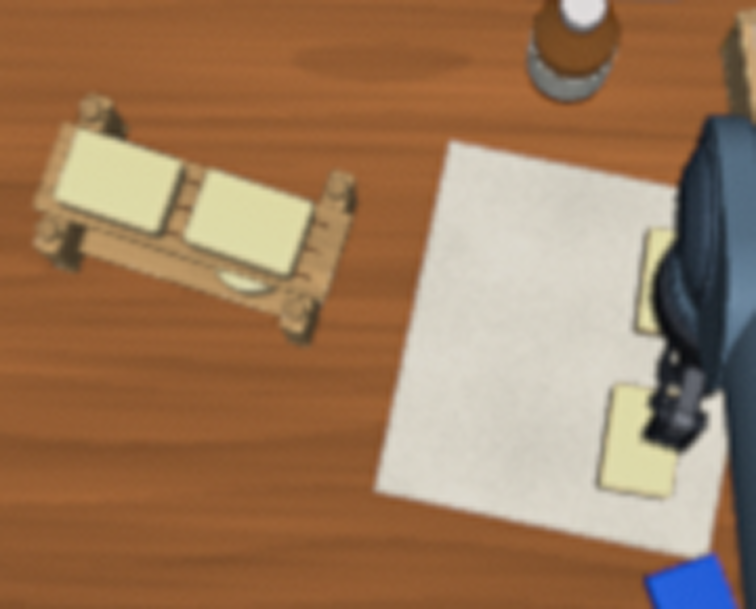

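View pics/t_side.png

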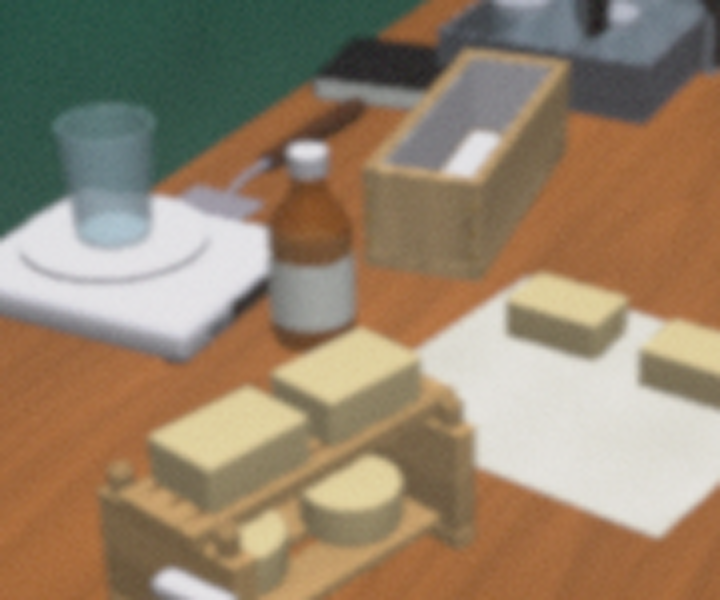

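Run:
```python
import sfit,bfit
for n in("top","side"): sfit.go(n)
bfit.go("top")
from h import observe; print(observe()["clock"])
```

```text
top 0.95 [597.5 292.6] 70.9 along 48.7 across -0.5 0.101
top 0.92 [571.7 206. ] 71.9 along -41.6 across -0.3 0.066
side 0.98 [573.  201.8] 79.0 along -45.3 across -2.7 0.131
side 0.6 [596.3 285.9] 74.7 along 42.0 across -1.3 0.072
30.8167
```

```bash
python3 -c "
from cell import bot; print(bot.sign_off())"
```

```text
the job is handed in; nothing more can be done
None
```

I laid the board across both end panels of the rack and set two soaps on it, then handed the job in at about 31 s of the 72 s allowed. I let go of each piece only once it was resting on its support, with pressing forces of about 4–7 N.

- **Board:** it lies flat between the four dowels. The clear top view taken just after placing it put it within about 1 mm of the rack's centre and within about 0.5° of its direction. I tried to refit it at the end, once the soaps were on it, but got no result. The final pictures show it unmoved.
- **Soaps on the board:** these are the two that stood nearest the rack. They lie flat and lengthwise, centred about 45 mm and 43.5 mm either side of the board's middle. That leaves roughly 17 mm between them and nearly 20 mm of board at each end.
- **Left alone:** the other two rectangular soaps are still on the paper. In the last pictures, the visible parts of the round soaps, the amber bottle and the pump bottle, and the blue block look as they did before. The gripper is open and clear of everything.

**Where the checks disagreed:** the two cameras differ by 4–7 mm on where the soaps lie along the board, so I averaged them. The top view gives a gap of about 18 mm and the side view about 15 mm. Their readings of the soaps' angles also scatter a few degrees around the board's direction. One earlier top-view fit of the first soap was unusable because the arm was in the way.

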